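Assemble the two-deck rack and stand the spare burner heads in it

TASK

Put the little burner-head rack together: lower the black deck over the four posts of the wooden foot until it is fully down on the wide collars, then the plywood spacer over the same posts until it lies flat on the black deck, then the aluminium deck until it is fully down on the shoulders of the posts, letting go of each before taking the next. Then stand every spare brass burner head that is on the bench upright, hexagon down, through one of the big bores of the aluminium deck so that it stands on the spacer, one head to a bore, any head in any bore. Leave the steel cup, the brass needle valve and the square steel block where they are.

Things in the scene. Friction and masses are not known exactly. Their poses are not given: they have to be found in the camera images.
- rack_foot: fixed beech slab 66 x 196 x 12 mm (long axis y), origin: centre of its underside, z up. Four upright steel posts at x = +-16, y = +-78 mm: dark collar 24 mm dia. up to z = 24 mm (black deck rests on it), shank 16 mm dia. up to a flat shoulder at z = 68 mm (aluminium deck rests on it), pin 8 mm dia. up to z = 102 mm, last 10 mm tapering to 3 mm
- lower_deck: black plate 60 x 184 x 14 mm (long axis y), about 0.22 kg, lying loose on the worktop; four 20 mm through holes at x = +-16, y = +-78 mm; origin: centre of its underside, z up; same after half a turn. Grasp across the 60 mm width at the middle. Fully down, its origin is 24 mm above the foot's origin, its top at 38 mm
- upper_deck: aluminium plate 60 x 184 x 14 mm (long axis y), about 0.22 kg, lying under the spacer; four 12 mm through holes at x = +-16, y = +-78 mm and four 30 mm through bores on its middle line; origin: centre of its underside, z up; same after half a turn. Grasp across the 60 mm width at the middle. Fully down, its origin is 68 mm above the foot's origin, its top at 82 mm
- spacer: plywood plate 60 x 184 x 14 mm (long axis y), about 0.15 kg, lying on top of the aluminium deck; four 20 mm through holes at x = +-16, y = +-78 mm; origin: centre of its underside, z up; same after half a turn. Grasp across the 60 mm width at the middle. Fully down on the black deck, its origin is 38 mm above the foot's origin, its top at 52 mm
- bore1 (a point): centre of a 30 mm bore of the aluminium deck (deck y = -52.5 mm), at its top face; moves with the deck
- bore2 (a point): centre of a 30 mm bore of the aluminium deck (deck y = -17.5 mm), at its top face; moves with the deck
- bore3 (a point): centre of a 30 mm bore of the aluminium deck (deck y = 17.5 mm), at its top face; moves with the deck
- bore4 (a point): centre of a 30 mm bore of the aluminium deck (deck y = 52.5 mm), at its top face; moves with the deck
- head1: brass burner head standing upright on the worktop, 56 mm tall, about 0.085 kg: hexagon foot 22 x 25 mm, 8 mm high, then a round 19 mm tube to the top; origin: centre of its underside, z up. May be absent (None). Standing in a bore on the spacer, its origin is 52 mm above the rack foot's origin and 26 mm of tube stand out above the aluminium deck
- head2: brass burner head standing upright on the worktop, 56 mm tall, about 0.085 kg: hexagon foot 22 x 25 mm, 8 mm high, then a round 19 mm tube to the top; origin: centre of its underside, z up. May be absent (None). Standing in a bore on the spacer, its origin is 52 mm above the rack foot's origin and 26 mm of tube stand out above the aluminium deck
- head3: brass burner head standing upright on the worktop, 56 mm tall, about 0.085 kg: hexagon foot 22 x 25 mm, 8 mm high, then a round 19 mm tube to the top; origin: centre of its underside, z up. May be absent (None). Standing in a bore on the spacer, its origin is 52 mm above the rack foot's origin and 26 mm of tube stand out above the aluminium deck
- head4: brass burner head standing upright on the worktop, 56 mm tall, about 0.085 kg: hexagon foot 22 x 25 mm, 8 mm high, then a round 19 mm tube to the top; origin: centre of its underside, z up. May be absent (None). Standing in a bore on the spacer, its origin is 52 mm above the rack foot's origin and 26 mm of tube stand out above the aluminium deck
- borax_cup: dented stainless cup, 104 mm across, 90 mm tall; bystander, leave it; origin: centre of its underside
- needle_valve: brass needle valve lying on its side, 66 mm long, 24 mm high; bystander, leave it; origin: centre of its underside
- bench_block: square steel bench block, 64 x 64 x 16 mm; bystander, leave it; origin: centre of its underside
There are look-alikes about, which are no part of the job. Leave any blue or red look-alike of the head3 alone.

How it is judged (in metres and radians):
On the way, in this order (a step that is already met when the one before it is completed fails the run):
1. the black deck is fully down on the collars of all four posts and let go (z of lower_deck in the frame of rack_foot between 0.021 and 0.027 m and horizontal distance between lower_deck and rack_foot below 0.007 m and angle between lower_deck's own z axis and vertical below 0.05 rad and angle between the y axis of lower_deck and the y axis of rack_foot, either way round below 0.08 rad and contact force between lower_deck and the fingers below 0.3 N), for 0.2 s.
2. the plywood spacer lies flat on the black deck over all four posts and is let go (z of spacer in the frame of rack_foot between 0.035 and 0.041 m and horizontal distance between each of spacer, lower_deck and rack_foot below 0.007 m and angle between each of spacer, lower_deck's own z axis and vertical below 0.05 rad and angle between the y axis of each of spacer, lower_deck and the y axis of rack_foot, either way round below 0.08 rad and z of lower_deck in the frame of rack_foot between 0.021 and 0.027 m and contact force between spacer and the fingers below 0.3 N), for 0.2 s.
3. the aluminium deck is fully down on the shoulders of all four posts, above the other two, and let go (z of upper_deck in the frame of rack_foot between 0.065 and 0.071 m and horizontal distance between each of upper_deck, spacer, lower_deck and rack_foot below 0.007 m and angle between each of upper_deck, spacer, lower_deck's own z axis and vertical below 0.05 rad and angle between the y axis of each of upper_deck, spacer, lower_deck and the y axis of rack_foot, either way round below 0.08 rad and z of spacer in the frame of rack_foot between 0.035 and 0.041 m and z of lower_deck in the frame of rack_foot between 0.021 and 0.027 m and contact force between upper_deck and the fingers below 0.3 N), for 0.2 s.
At the end, for the whole second after the job is handed in: Black deck on the collars, spacer on it, aluminium deck on the shoulders (height 3 mm, sideways 7 mm, heading 0.08 rad, level 0.05 rad); every head present upright (0.12 rad) within 8 mm of a bore centre, standing on the spacer (origin 48 to 56 mm above the rack foot's); all at rest (z of lower_deck in the frame of rack_foot between 0.021 and 0.027 m and horizontal distance between each of lower_deck, spacer, upper_deck and rack_foot below 0.007 m and angle between each of lower_deck, spacer, upper_deck's own z axis and vertical below 0.05 rad and angle between the y axis of each of lower_deck, spacer, upper_deck and the y axis of rack_foot, either way round below 0.08 rad and z of spacer in the frame of rack_foot between 0.035 and 0.041 m and z of upper_deck in the frame of rack_foot between 0.065 and 0.071 m and linear speed of each of lower_deck, spacer, upper_deck, head1, head2, head3, head4 below 0.03 m/s and z of head1 in the frame of rack_foot between 0.048 and 0.056 m and angle between each of head1, head2, head3, head4's own z axis and vertical below 0.12 rad and (horizontal distance between head1 and bore1 below 0.008 m or horizontal distance between head1 and bore2 below 0.008 m or horizontal distance between head1 and bore3 below 0.008 m or horizontal distance between head1 and bore4 below 0.008 m) and z of head2 in the frame of rack_foot between 0.048 and 0.056 m and (horizontal distance between head2 and bore1 below 0.008 m or horizontal distance between head2 and bore2 below 0.008 m or horizontal distance between head2 and bore3 below 0.008 m or horizontal distance between head2 and bore4 below 0.008 m) and z of head3 in the frame of rack_foot between 0.048 and 0.056 m and (horizontal distance between head3 and bore1 below 0.008 m or horizontal distance between head3 and bore2 below 0.008 m or horizontal distance between head3 and bore3 below 0.008 m or horizontal distance between head3 and bore4 below 0.008 m) and z of head4 in the frame of rack_foot between 0.048 and 0.056 m and (horizontal distance between head4 and bore1 below 0.008 m or horizontal distance between head4 and bore2 below 0.008 m or horizontal distance between head4 and bore3 below 0.008 m or horizontal distance between head4 and bore4 below 0.008 m)); the robot touches nothing.
It fails at once if the borax cup is moved more than 30 mm (distance of borax_cup from where it was at the start of the episode above 0.03 m).
It fails at once if the needle valve is moved more than 30 mm (distance of needle_valve from where it was at the start of the episode above 0.03 m).
It fails at once if the bench block is moved more than 30 mm (distance of bench_block from where it was at the start of the episode above 0.03 m).
Of head1, head2, head3, head4 only 2 to 4 are there at a start; the rules pass over those that are not, and their reading is None.
At some moment in a run one of lower_deck, upper_deck may be knocked a few centimetres aside while the robot is not near it.
It also fails if it takes over 210 s, if anything falls off the work surface, if the arm or the gripper's body presses on something with over 40 N, if the wrist force passes 120 N, or if a joint passes its speed limit or range.

ROBOT

A 6-joint arm with a two-finger parallel gripper is mounted at the origin on a cart in front of the work surface, level with it; the furniture and walls round the work are solid. World frame = base frame: x ahead of the robot, y to its left, z up, the work surface at z = 0. Lengths are in mm, angles in rad, forces in N, time in s.
With the tool pointing down it reaches from about 350 to 1000 mm from the base axis. Payload 7.1 kg.
Tool frame: the origin (TCP) lies on the centre line of the jaws, within the pads' length; the fingertips stand 8 mm ahead of it and the grasp point (between the pads) lies 11 mm behind it; z points along the fingers, y is the line along which they close (so a half turn about z gives the same grasp; the last joint's range is limited). The gripper opens to 85 mm and grips with 20 to 120 N. Pads are 22 mm wide; open, the fingers measure 114 mm over their backs; the gripper's body (76 mm by 85 mm) begins 54 mm behind the grasp point. The pads swing forward as they close: fully open they stand 13 mm farther back than shut.
Start: joints at [-1.328, 0.423, 1.63, -0, 1.089, -0.019], TCP at [161.781, -603.682, 239.319] pointing down, gripper open.
Joint ranges: [-3, 3], [-0.9, 2.11], [0.09, 2.58], [-1.31, 4.45], [0.11, 2.69], [-2.54, 2.54]. Speed limits (rad/s): [2.39, 2.39, 3.01, 3.14, 3.14, 3.14].

INTERFACE

Orientations are given as a rotation vector (axis times angle).
In Python, from workcell import telemetry, capture, camera_model, workorder, cut_out, tip_of gives the robot as it stands. The module is installed in compiled form; this text tells all that it offers.
- The arm moves only by the tool carry_out, never from a script. Its argument "series" is one flat list of numbers, 7 for each row, row after row: the opening, from -1 (shut) to 1 (fully open), then the shift along the tool's x, y, z normalised to -1 to 1, where 1 is 0.4 m, then the turn, a rotation vector about the tool's x, y, z normalised to -1 to 1, where 1 is 1.5 rad. A call has 1 to 8 rows; each row is the pose to reach, as a shift and turn from the pose commanded when the call began, along the tool's axes at that moment; what a row does not reach only later rows make up. A row lasts 1/12 s, in which the tool goes at most 41.7 mm and 7.16 degrees, less where a joint would pass 70% of its speed; a pose out of reach is approached as far as the arm can. A call with a number of a shift or a turn outside -1 to 1 is refused whole. A call with a gripper value outside its range is refused whole. The fingers move at their own pace and stop on an object; "grip_force" is the grip in N (left out, the last holds). Time passes only in rows, so rows that repeat a pose let the fingers close. It gives the time, the measured TCP pose, the force and the opening at its end, in the units of the state.
- telemetry.sense(): the state, without advancing time (a new reading comes with each control period).
- capture(name): name is "side" or "top"; returns the picture (384x512x3 uint8, red, green, blue); there is no depth.
- camera_model(name): a dict with "fx", "fy", "cx", "cy" (pixels), "world_to_cam" (4x4, takes a point from world to camera coordinates). Camera axes: x right, y down, z forward; pixel columns grow to the right and rows downward; lengths in mm; the calibration is good to about 2 mm. A picture is of the moment at which its call begins. camera_model takes no time and is no camera call.
- workorder.finish_job(): hands the job in, once; it reports no verdict.
Trained networks look in the newest picture that a camera, given by its name, has taken for a name from the list of things; names that differ only in an ending like _2 or _b are one class to them, and where a whole thing is asked for, a point or a joint stands for the part that bears it (a point fixed in the world has none). Each returns a list of dicts, best first, with "score" (0 to 1); they miss things now and then, are a little off and sometimes report something else, mostly with a low value. They report only what shows in the picture. A call takes as long as a camera call. They do not tell look-alikes from the thing itself.
- cut_out(camera, target): "region" (384x512 bool, what is visible of it) and "position" ([column, row] in pixels, amid what is visible of it).
- tip_of(camera, target): "position" ([column, row] in pixels: a listed point, or the origin of a listed thing).
The state is a dict: "time_s": time; "joint_pos": joint angles; "qvel": joint speeds; "joint_torque": joint torques, N m; "eef_pos": TCP position; "ee_rot": TCP orientation; "wrist_force": force on the tool from outside, world axes, zero at the start; "torque": the same for the moment, N m; "opening": opening from 0.0 (shut) to 1.0 (fully open).
Only numpy, scipy, OpenCV 4.12 (cv2) and the standard library are available. Lean on these libraries where they do the work, as an engineer would, in place of code of your own. Each camera call takes 0.05 s, during which the arm holds its last target. There are 200 camera calls.

## Working session

There is one attempt and no reset: what is moved stays moved. The work goes in short steps, Python scripts to look and compute and a tool call to move; the robot and the scene stay as the last step left them, time stands still between calls to the robot, and variables do not carry over. Pictures are saved under pics/ and viewed, on a budget of 14 in all, crops included, one or two more only if the job needs it, and the job is handed in when it is done.

Besides the shell and the picture viewer there is one more tool, called after "Call:" as name(argument=value, ...) on one line, values as JSON. carry_out: Moves the arm, as the interface text tells. Scaled input: -1 to 1 covers 0.4 m each way for a shift and 1.5 rad each way for a turn. Its arguments: {"type":"object","properties":{"series":{"type":"array","items":{"type":"number"}},"grip_force":{"type":"number"}},"required":["series"]}

```bash
mkdir -p pics; ls; python3 - <<'E'
from workcell import telemetry,capture,camera_model
import cv2,numpy as np
print(telemetry.sense())
for n in("side","top"):
    im=capture(n); cv2.imwrite(f"pics/{n}0.png",cv2.resize(im[:,:,::-1],(800,600),interpolation=cv2.INTER_CUBIC))
    m=camera_model(n); W=np.array(m["world_to_cam"]); print(n,m["fx"],m["fy"],m["cx"],m["cy"],np.round(W,3).tolist(), (-W[:3,:3].T@W[:3,3]).round())
E
```

```text
pics
{'time_s': 0.0, 'joint_pos': array([-1.32796661e+00,  4.23887143e-01,  1.63066921e+00,  3.58897561e-05,
        1.08860370e+00, -1.89749785e-02]), 'qvel': array([ 0.0008645 ,  0.00269956,  0.00136906,  0.00059147, -0.00037299,
       -0.00030768]), 'joint_torque': array([ 3.22452885e-03, -5.57373869e+01, -2.81738198e+01,  1.18170756e-04,
        7.37541821e-03, -1.60600194e-05]), 'eef_pos': array([ 161.68752546, -603.17888125,  238.52493965]), 'ee_rot': array([-3.11317043e+00, -4.09838672e-01,  2.25270482e-04]), 'wrist_force': array([-0.39137246,  0.0165115 , -0.21998596]), 'torque': array([-0.02517861, -0.00043435, -0.03645   ]), 'opening': 1.0020052507413055}
side 398.3591124550456 398.3591124550456 254.6910681964118 193.94097263383367 [[-0.978, -0.206, -0.002, 573.612], [-0.106, 0.511, -0.853, 94.123], [0.177, -0.834, -0.522, 897.564], [0.0, 0.0, 0.0, 1.0]] [412. 819. 550.]
top 458.91840405731193 458.91840405731193 237.359138186927 194.05409086811707 [[-0.012, -1.0, -0.016, 54.531], [-0.986, 0.015, -0.164, 590.954], [0.164, 0.014, -0.986, 1287.736], [0.0, 0.0, 0.0, 1.0]] [ 372.   28. 1368.]
```

View pics/top0.png

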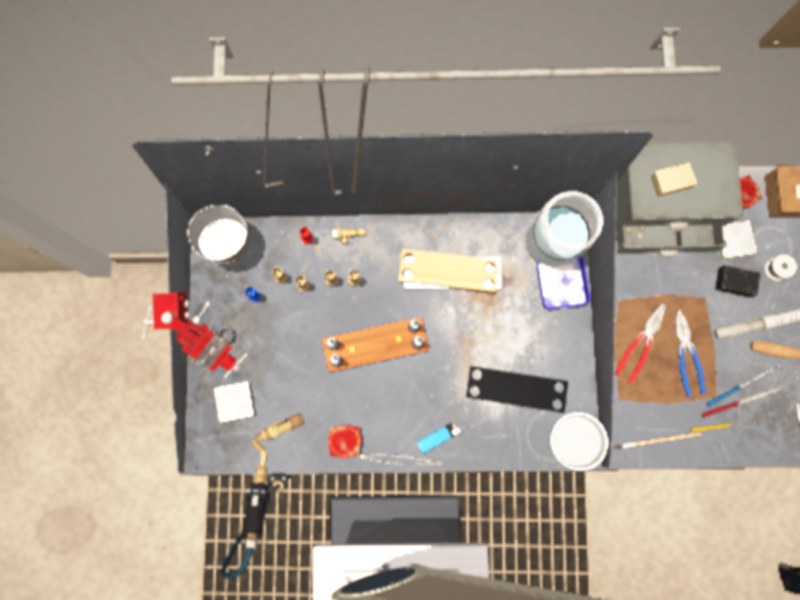

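View pics/side0.png

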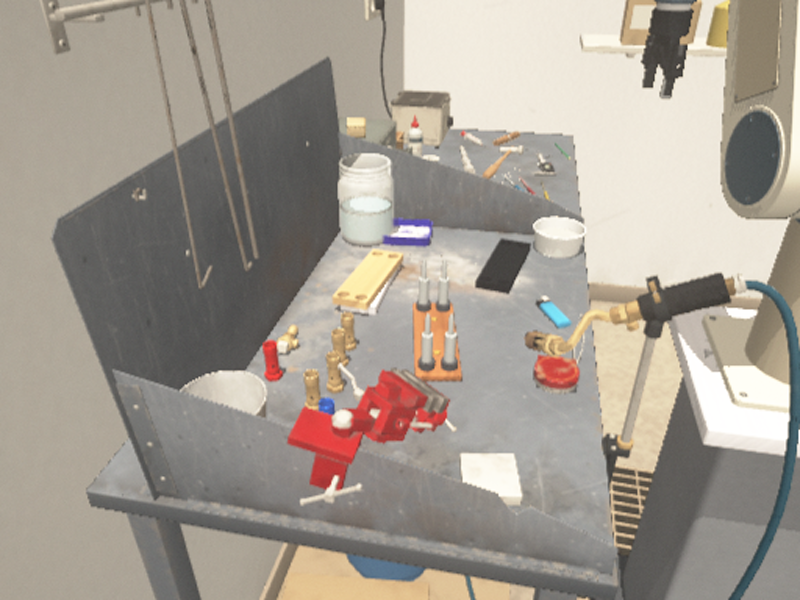

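The top view (800×600) shows four brass heads at (279,275), (303,283), (331,278) and (355,278). Possible confusions are the red look-alike at (306,235), the blue one at (253,294) and the brass needle valve at (348,235). The foot is at (375,345). The black deck is at (517,390), and the plywood on aluminium is at (450,272), with the white aluminium peeking out below and to the right. The steel cup is at (217,235). The side view agrees.

```bash
cat > h.py <<'E'
import numpy as np,cv2
from scipy.optimize import minimize
from scipy.spatial.transform import Rotation as R
from workcell import telemetry,capture,camera_model,cut_out,tip_of
M={n:camera_model(n) for n in("side","top")}
def proj(n,P):
    m=M[n];W=np.array(m["world_to_cam"]);c=np.atleast_2d(P)@W[:3,:3].T+W[:3,3]
    return np.c_[m["fx"]*c[:,0]/c[:,2]+m["cx"],m["fy"]*c[:,1]/c[:,2]+m["cy"]]
def back(n,px,z):
    m=M[n];W=np.array(m["world_to_cam"]);A=W[:3,:3]
    d=A.T@np.array([(px[0]-m["cx"])/m["fx"],(px[1]-m["cy"])/m["fy"],1]);o=-A.T@W[:3,3]
    return o+d*(z-o[2])/d[2]
def place(P,x,y,a):
    c,s=np.cos(a),np.sin(a);return np.asarray(P,float)@np.array([[c,s,0],[-s,c,0],[0,0,1]])+[x,y,0]
def box(w,l,z0,z1):return np.array([[i*w/2,j*l/2,k] for i in(-1,1) for j in(-1,1) for k in(z0,z1)])
def cyl(x,y,r,z0,z1,r1=None):
    t=np.linspace(0,2*np.pi,24,endpoint=False);r1=r if r1 is None else r1
    return np.r_[np.c_[x+r*np.cos(t),y+r*np.sin(t),0*t+z0],np.c_[x+r1*np.cos(t),y+r1*np.sin(t),0*t+z1]]
PLATE=lambda z:[box(60,184,z,z+14)]
FOOT=[box(66,196,0,12)]+[p for i in(-16,16) for j in(-78,78) for p in(cyl(i,j,12,12,24),cyl(i,j,8,24,68),cyl(i,j,4,68,92),cyl(i,j,4,92,102,1.5))]
HEAD=[cyl(0,0,12,0,8),cyl(0,0,9.5,8,56)]
def sil(n,parts,q,S=4):
    m=np.zeros((384*S,512*S),np.uint8)
    for P in parts:
        h=cv2.convexHull(proj(n,place(P,*q)).astype(np.float32))
        cv2.fillConvexPoly(m,np.round((h*S+S/2-.5)*16).astype(np.int32),1,shift=4)
    return cv2.resize(m.astype(np.float32),(512,384),interpolation=cv2.INTER_AREA)
def fit(parts,masks,q0,yaw=True):
    """masks: {cam:bool}. returns q,IoU-loss"""
    def L(v):
        q=(q0[0]+v[0],q0[1]+v[1],q0[2]+(v[2]/60 if yaw else 0));t=0
        for n,m in masks.items():
            s=sil(n,parts,q);t+=np.abs(s-m).sum()/m.sum()
        return t/len(masks)
    k=3 if yaw else 2
    r=minimize(L,np.zeros(k),method="Nelder-Mead",options=dict(initial_simplex=np.r_[np.zeros((1,k)),np.eye(k)*6],xatol=.05,fatol=1e-5,maxiter=120))
    v=r.x;return np.round([q0[0]+v[0],q0[1]+v[1],q0[2]+(v[2]/60 if yaw else 0)],4),round(r.fun,3)
def yaw0(n,m,z):
    c=cv2.findContours(m.astype(np.uint8),0,1)[0];c=max(c,key=cv2.contourArea)[:,0]
    w=np.array([back(n,p,z)[:2] for p in c],np.float32);(x,y),(a,b),t=cv2.minAreaRect(w)
    t=np.radians(t)+(np.pi/2 if a>b else 0)-np.pi/2  # heading of long axis minus 90deg
    return x,y,(t+np.pi/2)%np.pi-np.pi/2
def state():
    s=telemetry.sense();return s,s["eef_pos"],R.from_rotvec(s["ee_rot"])
def down(h):  # tool y (closing line) heading h (rad), z down
    y=np.array([np.cos(h),np.sin(h),0]);z=np.array([0,0,-1.]);return R.from_matrix(np.c_[np.cross(y,z),y,z])
def go(p,h=None):
    """normalised shift/turn from present pose to p with closing-line heading h (mod pi, nearer)"""
    s,e,r=state();d=r.inv().apply(np.asarray(p,float)-e)/400
    if h is None: rv=np.zeros(3)
    else: rv=min(((r.inv()*down(h+k)).as_rotvec() for k in(0,np.pi)),key=np.linalg.norm)/1.5
    print("t",round(s["time_s"],2),"eef",e.round(1),"go",d.round(4),rv.round(4),"rows~",int(np.ceil(max(np.linalg.norm(d)*400/41.7,np.degrees(np.linalg.norm(rv)*1.5)/7.16))))
E
python3 - <<'E'
from h import *
import pickle
for n in M: capture(n)
out={}
for t in["rack_foot","lower_deck","spacer","upper_deck","head1","borax_cup","needle_valve","bench_block"]:
    for n in M:
        r=cut_out(n,t)
        out[t,n]=r
        print(t,n,[(round(d["score"],2),np.round(d["position"]).tolist(),int(d["region"].sum())) for d in r[:7]])
pickle.dump(out,open("o.pkl","wb"))
for t,parts,z in[("rack_foot",FOOT,12),("lower_deck",PLATE(0),14),("spacer",PLATE(14),28)]:
    m={n:out[t,n][0]["region"] for n in M}
    q0=yaw0("top",m["top"],z)
    print(t,np.round(q0,3),fit(parts,m,q0),[fit(parts,{n:m[n]},q0) for n in M])
E
```

```text
rack_foot side [(0.65, [149.0, 248.0], 927), (0.47, [211.0, 238.0], 220)]
rack_foot top [(0.61, [237.0, 221.0], 1455), (0.6, [283.0, 172.0], 1221)]
lower_deck side [(0.59, [324.0, 168.0], 755)]
lower_deck top [(0.58, [328.0, 248.0], 1185)]
spacer side [(0.63, [235.0, 178.0], 976), (0.16, [183.0, 218.0], 146)]
spacer top [(0.85, [287.0, 171.0], 1120)]
upper_deck side [(0.68, [241.0, 197.0], 127), (0.26, [237.0, 175.0], 940)]
upper_deck top [(0.64, [281.0, 182.0], 234)]
head1 side [(0.76, [213.0, 240.0], 196), (0.71, [174.0, 235.0], 219), (0.55, [208.0, 257.0], 92), (0.46, [222.0, 215.0], 170), (0.46, [201.0, 248.0], 217), (0.42, [219.0, 221.0], 157)]
head1 top [(0.55, [177.0, 178.0], 79), (0.51, [194.0, 178.0], 45), (0.4, [212.0, 178.0], 62), (0.4, [194.0, 148.0], 47)]
borax_cup side [(0.89, [148.0, 248.0], 1041)]
borax_cup top [(0.69, [137.0, 151.0], 1152), (0.39, [318.0, 178.0], 172)]
needle_valve side [(0.71, [180.0, 220.0], 145)]
needle_valve top [(0.45, [223.0, 151.0], 113)]
bench_block side [(0.86, [316.0, 304.0], 967)]
bench_block top [(0.77, [150.0, 253.0], 507)]
rack_foot [518.08   40.355  -1.376] (array([577.2454, -17.3105,  -1.456 ]), np.float64(2.116)) [(array([ 4.0156354e+03, -4.7729781e+03, -3.1092000e+00]), np.float64(1.0)), (array([5.18449e+02, 4.05547e+01, 2.02900e-01]), np.float64(0.045))]
lower_deck [ 429.994 -222.991    1.404] (array([ 431.8299, -226.0903,    2.9788]), np.float64(0.14)) [(array([ 432.3847, -231.3535,    2.9847]), np.float64(0.047)), (array([ 430.6008, -224.058 ,    2.9736]), np.float64(0.162))]
spacer [ 656.736 -102.582    1.443] (array([ 658.1199, -102.9286,    3.0093]), np.float64(0.128)) [(array([ 659.663 , -104.23  ,    3.0211]), np.float64(0.047)), (array([ 657.0291, -102.398 ,    3.0066]), np.float64(0.179))]
```

```bash
sed -i 's|t=np.radians(t)+(np.pi/2 if a>b else 0)-np.pi/2|t=np.radians(t)+(0 if a>b else np.pi/2)-np.pi/2|' h.py; python3 - <<'E'
from h import *
im=capture("top")[:,:,::-1]; S=4;x0,y0=165,150
v=cv2.resize(im[y0:y0+135,x0:x0+200],None,fx=S,fy=S,interpolation=cv2.INTER_CUBIC)
def dr(P,q,c):
    p=np.round((proj("top",place(P,*q))-[x0,y0]+.5)*S*16).astype(np.int32);cv2.polylines(v,[p],True,c,1,shift=4)
def circ(x,y,r,z):return cyl(x,y,r,z,z)[:24]
def rect(w,l,z):return np.array([[-w/2,-l/2,z],[w/2,-l/2,z],[w/2,l/2,z],[-w/2,l/2,z]])
H=[(i,j) for i in(-16,16) for j in(-78,78)]
for q,z in[((430.6,-224,2.9736-np.pi),14),((657,-102.4,3.0066-np.pi),28)]:
    dr(rect(60,184,z),q,(0,255,0));[dr(circ(*h,10,z),q,(0,255,0)) for h in H]
dr(rect(66,196,12),(518.45,40.55,.2029),(255,255,0));[(dr(circ(*h,4,92),(518.45,40.55,.2029),(255,255,0)),dr(circ(*h,8,68),(518.45,40.55,.2029),(255,255,0))) for h in H]
cv2.imwrite("pics/c1.png",v)
E
```

```text
(no output)
```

View pics/c1.png

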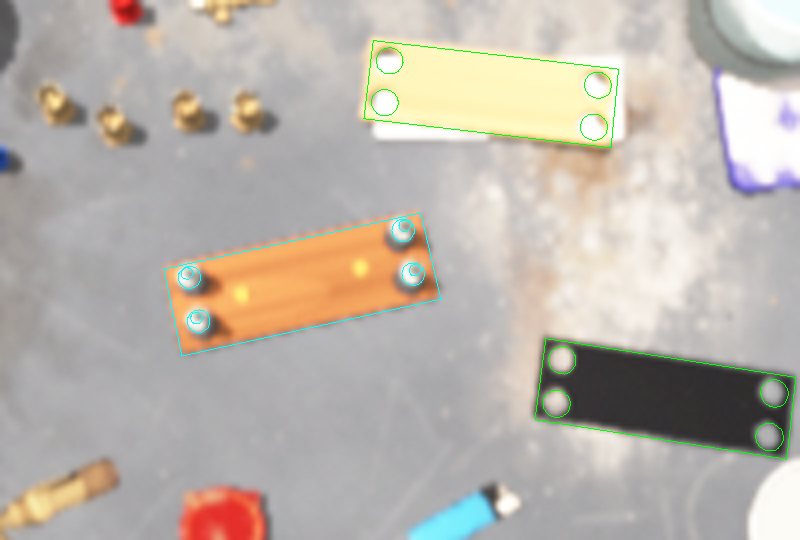

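The overlays lie within 1–2 px (of the 4× crop) on the foot, black deck and spacer. I'll refine with holes in the silhouette and compute the first move.

```bash
cat >> h.py <<'E'
HOLES=[(i,j) for i in(-16,16) for j in(-78,78)]
_sil=sil
def sil(n,parts,q,S=4):
    m=_sil(n,[p for p in parts if not isinstance(p,tuple)],q,S)
    for p in parts:
        if isinstance(p,tuple):
            x,y,r,z0,z1=p
            m=m-np.minimum(_sil(n,[cyl(x,y,r,z0,z0)],q,S),_sil(n,[cyl(x,y,r,z1,z1)],q,S))
    return m
def plate(z,r=10,bores=False):
    return [box(60,184,z,z+14)]+[(i,j,r,z,z+14) for i,j in HOLES]+([(0,y,15,z,z+14) for y in(-52.5,-17.5,17.5,52.5)] if bores else [])
E
python3 - <<'E'
from h import *
import pickle
o=pickle.load(open("o.pkl","rb"))
for t,z,q0 in[("lower_deck",0,(430.6,-224,-.168)),("spacer",14,(657,-102.4,-.135))]:
    for n in M:
        m=o[t,n][0]["region"]; print(t,n,fit(plate(z),{n:m},q0), m.sum())
go((430.6,-224.5,60),-.168); go((430.6,-224.5,6),-.168)
E
```

```text
lower_deck side (array([ 4.322683e+02, -2.309805e+02, -1.606000e-01]), np.float64(0.047)) 755
lower_deck top (array([ 4.305650e+02, -2.239722e+02, -1.598000e-01]), np.float64(0.112)) 1185
spacer side (array([ 6.596905e+02, -1.042109e+02, -1.199000e-01]), np.float64(0.047)) 976
spacer top (array([ 6.571058e+02, -1.016769e+02, -1.264000e-01]), np.float64(0.1)) 1120
t 1.05 eef [ 161.8 -603.7  239.3] go [ 0.8945 -0.7417  0.4483] [-0.     -0.     -0.7607] rows~ 12
t 1.05 eef [ 161.8 -603.7  239.3] go [ 0.8945 -0.7417  0.5833] [-0.     -0.     -0.7607] rows~ 13
```

```bash
cat >> h.py <<'E'
def plan(*w):
    """successive waypoints (p,h|None): one line each, deltas chained from the present pose"""
    s,e,r=state();print("t",round(s["time_s"],2),"eef",e.round(1),"open",round(float(s["opening"]),3),"F",s["wrist_force"].round(1))
    for p,h in w:
        d=r.inv().apply(np.asarray(p,float)-e)/400
        if h is None: rv=np.zeros(3)
        else: rv=min(((r.inv()*down(h+k)).as_rotvec() for k in(0,np.pi)),key=np.linalg.norm)/1.5
        n=int(np.ceil(max(np.linalg.norm(d)*400/41.7,np.degrees(np.linalg.norm(rv)*1.5)/7.16)))
        print(np.round(p,1),"->",d.round(4).tolist(),rv.round(4).tolist(),"rows",n)
        e=np.asarray(p,float);r=r*R.from_rotvec(rv*1.5)
E
python3 - <<'E'
from h import *
plan(((310,-410,200),.45),((430.5,-224.5,100),-.162),((430.5,-224.5,30),None),((430.5,-224.5,10),None))
E
```

```text
t 1.05 eef [ 161.8 -603.7  239.3] open 1.001 F [-0.7 -0.5  0.7]
[ 310 -410  200] -> [0.4832, -0.3718, 0.0983] [-0.0, 0.0, 0.9217] rows 12
[ 430.5 -224.5  100. ] -> [-0.2865, -0.473, 0.25] [-0.0, -0.0, 0.408] rows 6
[ 430.5 -224.5   30. ] -> [0.0, -0.0, 0.175] [0.0, 0.0, 0.0] rows 2
[ 430.5 -224.5   10. ] -> [0.0, -0.0, 0.05] [0.0, 0.0, 0.0] rows 1
```

```bash
python3 - <<'E'
from h import *
plan(((310,-410,200),-.73),((430.5,-224.5,100),-.162),((430.5,-224.5,30),None),((430.5,-224.5,10),None))
E
```

```text
t 1.05 eef [ 161.8 -603.7  239.3] open 1.001 F [-0.7 -0.5  0.7]
[ 310 -410  200] -> [0.4832, -0.3718, 0.0983] [-0.0, -0.0, -0.386] rows 6
[ 430.5 -224.5  100. ] -> [0.5465, -0.0848, 0.25] [-0.0, -0.0, -0.3787] rows 6
[ 430.5 -224.5   30. ] -> [0.0, -0.0, 0.175] [0.0, 0.0, 0.0] rows 2
[ 430.5 -224.5   10. ] -> [0.0, -0.0, 0.05] [0.0, 0.0, 0.0] rows 1
```

Call:
carry_out(series=[1,0.4832,-0.3718,0.0983,0,0,-0.386,1,0.4832,-0.3718,0.0983,0,0,-0.386,1,0.4832,-0.3718,0.0983,0,0,-0.386,1,0.4832,-0.3718,0.0983,0,0,-0.386,1,0.4832,-0.3718,0.0983,0,0,-0.386,1,0.4832,-0.3718,0.0983,0,0,-0.386,1,0.4832,-0.3718,0.0983,0,0,-0.386,1,0.4832,-0.3718,0.0983,0,0,-0.386], grip_force=60)

```text
time_s: 1.72
eef_pos: [311.0, -408.4, 199.9]
ee_rot: [-2.865, -1.287, 0.0]
wrist_force: [-0.3, -0.4, -0.8]
opening: 1.0
```

Call:
carry_out(series=[1,0.5465,-0.0848,0.25,0,0,-0.3787,1,0.5465,-0.0848,0.25,0,0,-0.3787,1,0.5465,-0.0848,0.25,0,0,-0.3787,1,0.5465,-0.0848,0.25,0,0,-0.3787,1,0.5465,-0.0848,0.25,0,0,-0.3787,1,0.5465,-0.0848,0.25,0,0,-0.3787,1,0.5465,-0.0848,0.25,0,0,-0.3787,1,0.5465,-0.0848,0.25,0,0,-0.3787])

```text
time_s: 2.38
eef_pos: [431.0, -224.3, 99.4]
ee_rot: [-2.391, -2.036, 0.001]
wrist_force: [0.5, -0.3, 0.4]
opening: 1.003
```

Call:
carry_out(series=[1,0,0,0.175,0,0,0,1,0,0,0.175,0,0,0,1,0,0,0.175,0,0,0,1,0,0,0.205,0,0,0,1,0,0,0.225,0,0,0,1,0,0,0.225,0,0,0])

```text
time_s: 2.88
eef_pos: [430.5, -225.4, 10.0]
ee_rot: [2.395, 2.033, 0.0]
wrist_force: [-0.2, 0.7, -0.2]
opening: 1.002
```

```bash
python3 - <<'E'
from h import *
im=capture("top");cut=cut_out("top","lower_deck");print([(round(c["score"],2),np.round(c["position"])) for c in cut])
plan(((430.5,-224.5,6),-.162))
a=capture("side")[:,:,::-1][120:230,250:400]; b=im[:,:,::-1][200:310,270:420]
cv2.imwrite("pics/g1.png",cv2.resize(np.hstack([a,b]),(800,293),interpolation=cv2.INTER_CUBIC))
E
```

```text
[(0.4, array([321., 240.]))]
t 2.98 eef [ 430.9 -225.2   10.8] open 0.999 F [ 0.8 -0.7  1.2]
[ 430.5 -224.5    6. ] -> [0.0015, -0.0013, 0.012] [0.0008, 0.0003, -0.0003] rows 1
```

View pics/g1.png

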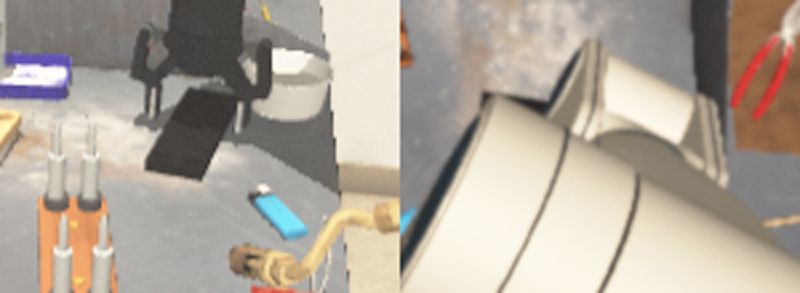

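The fingers straddle the black deck (side view: fingers at about (150,110) and (245,115) on either side of it). Next I close, then lift.

Call:
carry_out(series=[1,0,0,0.008,0,0,0,0.5,0,0,0.008,0,0,0,0.5,0,0,0.008,0,0,0,-1,0,0,0.008,0,0,0,-1,0,0,0.008,0,0,0,-1,0,0,0.008,0,0,0,-1,0,0,0.008,0,0,0,-1,0,0,0.008,0,0,0])

```text
time_s: 3.7
eef_pos: [430.7, -224.6, 7.5]
ee_rot: [2.393, 2.034, 0.001]
wrist_force: [-2.2, 0.4, 8.2]
opening: 0.684
```

Call:
carry_out(series=[-1,0,0,0,0,0,0,-1,0,0,-0.05,0,0,0,-1,0,0,-0.15,0,0,0,-1,0,0,-0.25,0,0,0,-1,0,0,-0.35,0,0,0,-1,0,0,-0.42,0,0,0,-1,0,0,-0.42,0,0,0])

```text
time_s: 4.28
eef_pos: [433.4, -226.0, 180.4]
ee_rot: [2.386, 2.029, 0.006]
wrist_force: [0.8, 0.1, -1.5]
opening: 0.681
```

```bash
python3 - <<'E'
from h import *
a=capture("side")
plan(((518.5,40.5,175),.203),((518.5,40.5,125),None))
cv2.imwrite("pics/g2.png",cv2.resize(a[60:260,130:400,::-1],(800,593),interpolation=cv2.INTER_CUBIC))
E
```

```text
t 4.33 eef [ 432.2 -225.3  177.8] open 0.679 F [-0.1  0.3 -2.4]
[518.5  40.5 175. ] -> [0.6907, 0.1059, 0.006] [0.0039, 0.0023, -0.2432] rows 7
[518.5  40.5 125. ] -> [0.0, 0.0, 0.125] [0.0, 0.0, 0.0] rows 2
```

View pics/g2.png

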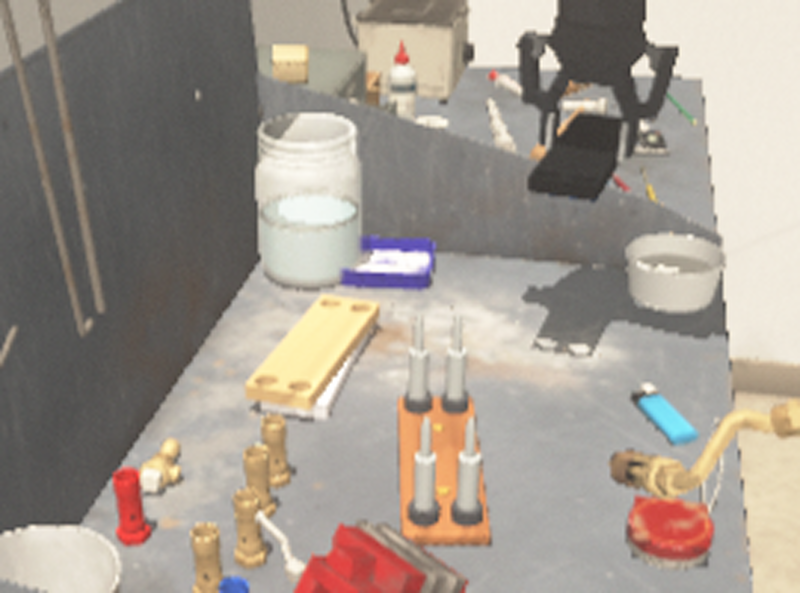

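The deck is held level. I'll carry it over the foot, just above the pin tips.

Call:
carry_out(series=[-1,0.1,0.015,0,0,0,-0.03,-1,0.2,0.03,0,0,0,-0.07,-1,0.3,0.045,0,0,0,-0.11,-1,0.4,0.06,0,0,0,-0.14,-1,0.5,0.075,0,0,0,-0.18,-1,0.6,0.09,0,0,0,-0.21,-1,0.6907,0.1059,0.006,0.0039,0.0023,-0.2432,-1,0.6907,0.1059,0.006,0.0039,0.0023,-0.2432])

```text
time_s: 5.0
eef_pos: [517.8, 46.5, 170.6]
ee_rot: [-1.971, -2.435, 0.001]
wrist_force: [0.4, -0.3, -2.0]
opening: 0.68
```

Call:
carry_out(series=[-1,0,0,0.06,0,0,0,-1,0,0,0.125,0,0,0,-1,0,0,0.125,0,0,0,-1,0,0,0.125,0,0,0])

```text
time_s: 5.33
eef_pos: [514.3, 41.3, 120.2]
ee_rot: [-1.978, -2.426, 0.008]
wrist_force: [0.8, 0.3, -1.6]
opening: 0.683
```

```bash
python3 - <<'E'
from h import *
im={n:capture(n) for n in M}
plan(((518.5,40.5,125),.203))
m={}
for n in M:
    r=cut_out(n,"lower_deck");print(n,[(round(c["score"],2),np.round(c["position"]),int(c["region"].sum())) for c in r])
    if r:m[n]=r[0]["region"]
e=state()[1]
for z in(115,):
  for n in m: print(n,fit(plate(z),{n:m[n]},(e[0],e[1],.203)))
v=np.hstack([cv2.resize(im["side"][130:250,200:330],(400,370),interpolation=cv2.INTER_CUBIC),cv2.resize(im["top"][160:270,175:295],(400,370),interpolation=cv2.INTER_CUBIC)])
cv2.imwrite("pics/g3.png",v[:,:,::-1])
E
```

```text
t 5.43 eef [516.5  41.3 122.5] open 0.685 F [ 0.7  0.  -2.2]
[518.5  40.5 125. ] -> [-0.0028, 0.0044, -0.0062] [-0.0038, -0.003, -0.0004] rows 1
side [(0.9, array([284., 177.]), 1172)]
top [(0.47, array([274., 218.]), 31)]
side (array([5.144258e+02, 4.156890e+01, 1.819000e-01]), np.float64(0.085))
top (array([5.180285e+02, 4.212470e+01, 1.793000e-01]), np.float64(43.819))
```

View pics/g3.png

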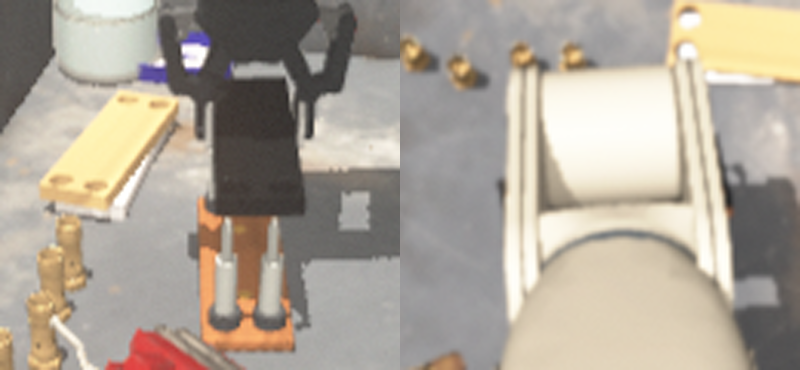

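```bash
python3 - <<'E'
from h import *
im=cv2.resize(cv2.imread("pics/side0.png"),(512,384),interpolation=cv2.INTER_AREA)
def orange(im):
    h=cv2.cvtColor(im,cv2.COLOR_BGR2HSV);m=((h[...,0]>=5)&(h[...,0]<=17)&(h[...,1]>120)&(h[...,2]>90)).astype(np.uint8)
    m[:170]=0;m[250:]=0;m[:,:258]=0;m[:,302:]=0;return m
m=orange(im);p=np.argwhere(m)[:,::-1].astype(np.int32)
hm=np.zeros_like(m);cv2.fillConvexPoly(hm,cv2.convexHull(p),1)
print(m.sum(),hm.sum(),fit([box(66,196,0,12)],{"side":hm>0},(518.4,40.5,.203)))
t=cv2.resize(cv2.imread("pics/top0.png"),(512,384),interpolation=cv2.INTER_AREA)
h=cv2.cvtColor(t,cv2.COLOR_BGR2HSV);m=((h[...,0]>=5)&(h[...,0]<=17)&(h[...,1]>120)&(h[...,2]>90)).astype(np.uint8);m[:200]=0;m[242:]=0;m[:,:200]=0;m[:,280:]=0
hm=np.zeros_like(m);cv2.fillConvexPoly(hm,cv2.convexHull(np.argwhere(m)[:,::-1].astype(np.int32)),1)
print(m.sum(),hm.sum(),fit([box(66,196,0,12)],{"top":hm>0},(518.4,40.5,.203)))
q=(518.4,40.5,.203)
for j in HOLES: print(j,proj("side",place([[*j,102]],*q)).round(1),proj("top",place([[*j,102]],*q)).round(1))
# black deck by colour, now
s=capture("side");g=s.max(2);b=(g<60).astype(np.uint8);cc=cv2.connectedComponentsWithStats(b)
r=cut_out("side","lower_deck")[0]["region"]
e=state()[1];print(e.round(1))
for z in(112,115,118):print(z,fit(plate(z),{"side":r},(e[0],e[1],.203)))
E
```

```text
661 1318 (array([5.213066e+02, 3.264220e+01, 1.879000e-01]), np.float64(0.086))
1126 1462 (array([5.194696e+02, 4.080310e+01, 2.039000e-01]), np.float64(0.042))
(-16, -78) [[285.2 166.1]] [[268.3 216.5]]
(-16, 78) [[289.7 200.5]] [[213.2 228.6]]
(16, -78) [[272.  166.1]] [[265.7 205.4]]
(16, 78) [[274.4 200.5]] [[210.9 217.4]]
[517.2  41.3 123.5]
112 (array([5.195353e+02, 2.888600e+01, 1.850000e-01]), np.float64(0.048))
115 (array([5.18823e+02, 3.49339e+01, 1.93400e-01]), np.float64(0.047))
118 (array([5.182532e+02, 3.943790e+01, 1.848000e-01]), np.float64(0.051))
```

```bash
python3 - <<'E'
from h import *
plan(((518.7,38.3,110),.203),((518.7,38.3,84),None))
E
```

```text
t 5.63 eef [517.2  41.3 123.5] open 0.682 F [-0.9 -0.1 -2.3]
[518.7  38.3 110. ] -> [-0.0082, 0.0022, 0.0336] [-0.0021, -0.0027, -0.0004] rows 1
[518.7  38.3  84. ] -> [-0.0, -0.0, 0.065] [0.0, 0.0, 0.0] rows 1
```

Call:
carry_out(series=[-1,-0.0082,0.0022,0.01,0,0,0,-1,-0.0082,0.0022,0.0336,0,0,0,-1,-0.0082,0.0022,0.05,0,0,0,-1,-0.0082,0.0022,0.075,0,0,0,-1,-0.0082,0.0022,0.0986,0,0,0,-1,-0.0082,0.0022,0.0986,0,0,0,-1,-0.0082,0.0022,0.0986,0,0,0])

```text
time_s: 6.22
eef_pos: [517.1, 38.6, 81.8]
ee_rot: [-1.98, -2.428, 0.004]
wrist_force: [0.7, -0.1, -1.8]
opening: 0.68
```

```bash
cat > chk.py <<'E'
import sys
from h import *
def chk(name,target,off=7.5,draw=True):
    im=capture("side");r=cut_out("side",target);plan();e=state()[1]
    q,l=fit(plate(e[2]-off),{"side":r[0]["region"]},(e[0],e[1],.2));print(target,r[0]["score"],q,l)
    S=6;x0,y0=225,140;v=cv2.resize(im[y0:y0+95,x0:x0+110,::-1],None,fx=S,fy=S,interpolation=cv2.INTER_CUBIC)
    for pts in [place(cyl(i,j,10,e[2]-off+14,0)[:24],*q) for i,j in HOLES]+[place(box(60,184,0,e[2]-off+14)[[1,3,7,5]],*q)]:
        cv2.polylines(v,[np.round((proj("side",pts)-[x0,y0]+.5)*S*16).astype(np.int32)],True,(0,255,0),1,shift=4)
    cv2.imwrite(f"pics/{name}.png",v)
if __name__=="__main__":chk(sys.argv[1],sys.argv[2],float(sys.argv[3]))
E
python3 chk.py g4 lower_deck 7.5
```

```text
t 6.32 eef [517.9  38.6  82.8] open 0.684 F [ 0.2 -0.9 -1.8]
lower_deck 0.91 [5.177044e+02 3.488300e+01 1.808000e-01] 0.159
```

View pics/g4.png

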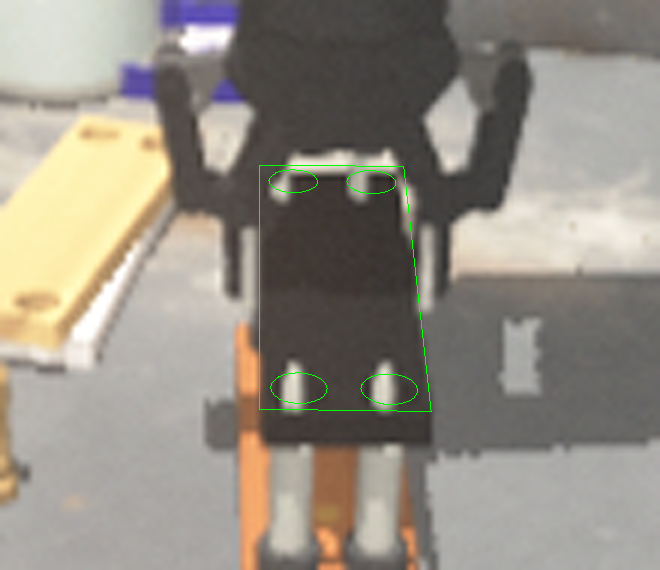

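```bash
python3 - <<'E'
from h import *
from scipy.optimize import least_squares
S=6;o=np.array([225,140])
tips={(16,78):(293,362),(-16,78):(384,362),(16,-78):(283,174),(-16,-78):(358,174)}
f=lambda q:np.ravel([proj("side",place([[*k,102]],*q))[0]-(np.array(v)/S+o-.5) for k,v in tips.items()])
r=least_squares(f,[518,35,.2]);print("foot side",r.x.round(3),r.fun.round(2))
q=r.x
for k in tips: print(k,((proj("side",place([[*k,89.3]],*q))[0]-o+.5)*S).round(0))
plan(((519.9,38.3,78),.209),((519.9,38.3,64),None))
E
```

```text
foot side [5.19937e+02 4.36460e+01 1.98000e-01] [-0.07  1.35  0.07  1.4  -0.35 -1.88  0.35 -1.85]
(16, 78) [292. 401.]
(-16, 78) [383. 401.]
(16, -78) [280. 190.]
(-16, -78) [359. 191.]
t 6.32 eef [517.9  38.6  82.8] open 0.684 F [ 0.2 -0.9 -1.8]
[519.9  38.3  78. ] -> [-0.0019, 0.0048, 0.012] [-0.0035, -0.003, -0.0041] rows 1
[519.9  38.3  64. ] -> [-0.0, -0.0, 0.035] [0.0, 0.0, 0.0] rows 1
```

All four pins are through the holes. The deck needs about +2 mm in x. I'll lower and watch the force at the shoulders.

Call:
carry_out(series=[-1,-0.0019,0.0048,0,0,0,-0.004,-1,-0.0019,0.0048,0.01,0,0,-0.004,-1,-0.0019,0.0048,0.02,0,0,-0.004,-1,-0.0019,0.0048,0.028,0,0,-0.004,-1,-0.0019,0.0048,0.032,0,0,-0.004,-1,-0.0019,0.0048,0.032,0,0,-0.004])

```text
time_s: 6.82
eef_pos: [519.4, 38.3, 69.6]
ee_rot: [-1.973, -2.435, 0.003]
wrist_force: [-0.2, -0.0, -2.5]
opening: 0.68
```

Call:
carry_out(series=[-1,0,0,0.02,0,0,0,-1,0,0,0.04,0,0,0,-1,0,0,0.06,0,0,0,-1,0,0,0.075,0,0,0,-1,0,0,0.085,0,0,0,-1,0,0,0.092,0,0,0,-1,0,0,0.092,0,0,0])

```text
time_s: 7.4
eef_pos: [519.2, 38.4, 32.6]
ee_rot: [-1.973, -2.435, 0.003]
wrist_force: [-0.3, 0.1, -2.0]
opening: 0.679
```

Call:
carry_out(series=[-1,0,0,0.004,0,0,0,-1,0,0,0.004,0,0,0,0.2,0,0,0.004,0,0,0,1,0,0,0.004,0,0,0,1,0,0,0.004,0,0,0,1,0,0,0.004,0,0,0])

```text
time_s: 7.9
eef_pos: [519.9, 38.4, 32.0]
ee_rot: [-1.974, -2.436, 0.001]
wrist_force: [0.1, 0.2, 0.3]
opening: 1.003
```

Call:
carry_out(series=[1,0,0,-0.05,0,0,0,1,0,0,-0.15,0,0,0,1,0,0,-0.25,0,0,0,1,0,0,-0.35,0,0,0,1,0,0,-0.42,0,0,0,1,0,0,-0.42,0,0,0])

```text
time_s: 8.4
eef_pos: [524.3, 38.0, 206.0]
ee_rot: [1.977, 2.44, 0.01]
wrist_force: [0.8, 0.4, -0.1]
opening: 0.993
```

```bash
python3 - <<'E'
from h import *
s=capture("side");t=capture("top")
for k in("lower_deck","spacer"):
    for n in M:
        r=cut_out(n,k);print(k,n,[(round(c["score"],2),np.round(c["position"]),int(c["region"].sum())) for c in r[:2]])
        if r: print(fit(plate(24 if k[0]=="l" else 14),{n:r[0]["region"]},(519,40,.2) if k[0]=="l" else (657,-102,-.126)))
plan(((550,-15,200),.09),((657.2,-102,100),-.126))
v=np.hstack([cv2.resize(s[130:250,200:330],(400,370),interpolation=cv2.INTER_CUBIC),cv2.resize(t[120:250,200:340],(400,370),interpolation=cv2.INTER_CUBIC)])
cv2.imwrite("pics/g5.png",v[:,:,::-1])
E
```

```text
lower_deck side [(0.9, array([281., 205.]), 719)]
(array([5.218628e+02, 3.425810e+01, 1.836000e-01]), np.float64(0.737))
lower_deck top [(0.89, array([239., 219.]), 414)]
(array([ 5.202784e+02,  3.608300e+01, -2.760000e-02]), np.float64(1.905))
spacer side [(0.55, array([236., 176.]), 901)]
(array([ 6.592662e+02, -1.067795e+02, -1.330000e-01]), np.float64(0.055))
spacer top [(0.56, array([290., 169.]), 968), (0.44, array([312., 178.]), 150)]
(array([ 6.571700e+02, -1.019096e+02, -1.307000e-01]), np.float64(0.248))
t 8.7 eef [519.5  37.8 198.1] open 1.0 F [-0.4  0.2  0.2]
[550 -15 200] -> [-0.145, 0.0473, -0.0058] [-0.0057, -0.003, 0.0793] rows 2
[ 657.2 -102.   100. ] -> [-0.2407, 0.2474, 0.25] [0.0, 0.0, 0.144] rows 5
```

View pics/g5.png

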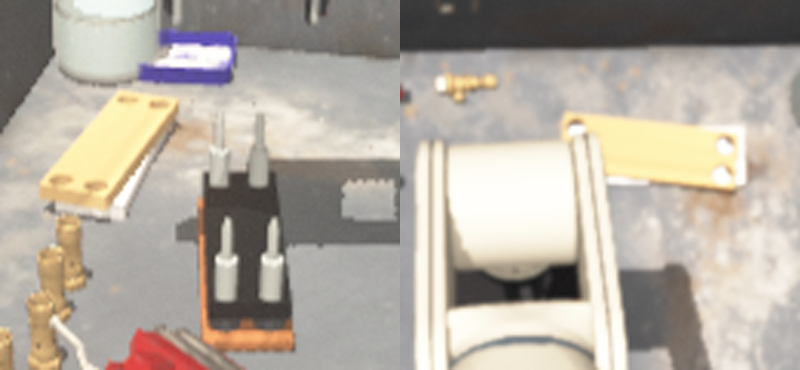

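The black deck is down flush on the collars, with all four shanks through it. Next is the spacer. Its fingertips must stay above z=14, so the TCP goes to about 25.

Call:
carry_out(series=[1,-0.145,0.0473,0,0,0,0.08,1,-0.145,0.0473,0,0,0,0.08,1,-0.145,0.0473,0,-0.0057,-0.003,0.0793])

```text
time_s: 8.95
eef_pos: [552.8, -17.5, 198.1]
ee_rot: [2.12, 2.315, 0.002]
wrist_force: [-0.2, -0.7, -1.2]
opening: 0.996
```

Call:
carry_out(series=[1,-0.24,0.25,0.15,0,0,0.144,1,-0.24,0.25,0.15,0,0,0.144,1,-0.24,0.25,0.2,0,0,0.144,1,-0.24,0.25,0.25,0,0,0.144,1,-0.24,0.25,0.25,0,0,0.144,1,-0.24,0.25,0.25,0,0,0.144])

```text
time_s: 9.45
eef_pos: [657.3, -101.8, 94.7]
ee_rot: [-2.355, -2.073, 0.004]
wrist_force: [-0.2, -0.0, -0.6]
opening: 0.999
```

```bash
python3 - <<'E'
from h import *
plan(((657.7,-101.3,45),-.128),((657.7,-101.3,25),None))
E
```

```text
t 9.45 eef [ 657.3 -101.8   94.7] open 0.999 F [-0.2 -0.  -0.6]
[ 657.7 -101.3   45. ] -> [0.0012, 0.0013, 0.1242] [-0.0031, -0.0006, 0.0005] rows 2
[ 657.7 -101.3   25. ] -> [-0.0, -0.0, 0.05] [0.0, 0.0, 0.0] rows 1
```

Call:
carry_out(series=[1,0.0012,0.0013,0.06,0,0,0,1,0.0012,0.0013,0.125,0,0,0,1,0.0012,0.0013,0.15,0,0,0,1,0.0012,0.0013,0.17,0,0,0,1,0.0012,0.0013,0.17,0,0,0,1,0.0012,0.0013,0.17,0,0,0])

```text
time_s: 9.95
eef_pos: [660.6, -100.8, 32.7]
ee_rot: [2.355, 2.076, 0.005]
wrist_force: [0.2, -0.6, 0.5]
opening: 1.0
```

Call:
carry_out(series=[1,0,0,0.01,0,0,0,1,0,0,0.01,0,0,0,1,0,0,0.01,0,0,0,1,0,0,0.01,0,0,0])

```text
time_s: 10.28
eef_pos: [660.8, -101.2, 28.4]
ee_rot: [2.355, 2.075, 0.005]
wrist_force: [0.3, -0.2, 0.5]
opening: 1.001
```

```bash
python3 - <<'E'
from h import *
plan(((657.7,-101.3,25),-.128))
E
```

```text
t 10.28 eef [ 660.8 -101.2   28.4] open 1.001 F [ 0.3 -0.2  0.5]
[ 657.7 -101.3   25. ] -> [-0.0011, -0.0077, 0.0085] [0.0028, -0.0003, 0.0013] rows 1
```

Call:
carry_out(series=[1,-0.0011,-0.0077,0.0085,0.0028,0,0.0013,1,-0.0011,-0.0077,0.0085,0.0028,0,0.0013,0.5,-0.0011,-0.0077,0.0085,0.0028,0,0.0013,-1,-0.0011,-0.0077,0.0085,0.0028,0,0.0013,-1,-0.0011,-0.0077,0.0085,0.0028,0,0.0013,-1,-0.0011,-0.0077,0.0085,0.0028,0,0.0013,-1,-0.0011,-0.0077,0.0085,0.0028,0,0.0013,-1,-0.0011,-0.0077,0.0085,0.0028,0,0.0013])

```text
time_s: 10.95
eef_pos: [657.7, -101.3, 24.9]
ee_rot: [-2.359, -2.074, -0.0]
wrist_force: [-0.8, -0.4, 6.1]
opening: 0.676
```

Call:
carry_out(series=[-1,0,0,-0.02,0,0,0,-1,0,0,-0.05,0,0,0,-1,0,0,-0.15,0,0,0,-1,0,0,-0.25,0,0,0,-1,0,0,-0.35,0,0,0,-1,0,0,-0.39,0,0,0,-1,0,0,-0.39,0,0,0])

```text
time_s: 11.53
eef_pos: [660.6, -101.8, 187.0]
ee_rot: [2.354, 2.07, 0.009]
wrist_force: [0.5, -0.0, -1.1]
opening: 0.674
```

```bash
python3 - <<'E'
from h import *
s=capture("side");e=state()[1]
r=cut_out("side","spacer");print([(round(c["score"],2),np.round(c["position"]),int(c["region"].sum())) for c in r[:2]])
for off in(8,10.5): print(fit(plate(e[2]-off),{"side":r[0]["region"]},(e[0],e[1],-.128)))
r=cut_out("side","upper_deck");print([(round(c["score"],2),np.round(c["position"]),int(c["region"].sum())) for c in r[:2]])
plan(((590,-30,185),.04),((519.5,38.3,125),.205))
cv2.imwrite("pics/g6.png",cv2.resize(s[80:260,180:350,::-1],(560,593),interpolation=cv2.INTER_CUBIC))
E
```

```text
[(0.76, array([229., 122.]), 761)]
(array([ 6.635664e+02, -1.051515e+02, -1.073000e-01]), np.float64(0.218))
(array([ 6.652903e+02, -1.114328e+02, -1.054000e-01]), np.float64(0.21))
[(0.58, array([238., 183.]), 895)]
t 11.68 eef [ 656.7 -101.2  179.9] open 0.679 F [ 0.5 -0.  -1.7]
[590 -30 185] -> [0.1552, -0.1881, -0.0124] [-0.0014, -0.0005, -0.1121] rows 3
[519.5  38.3 125. ] -> [0.1777, -0.1693, 0.15] [0.0, 0.0, -0.11] rows 3
```

View pics/g6.png

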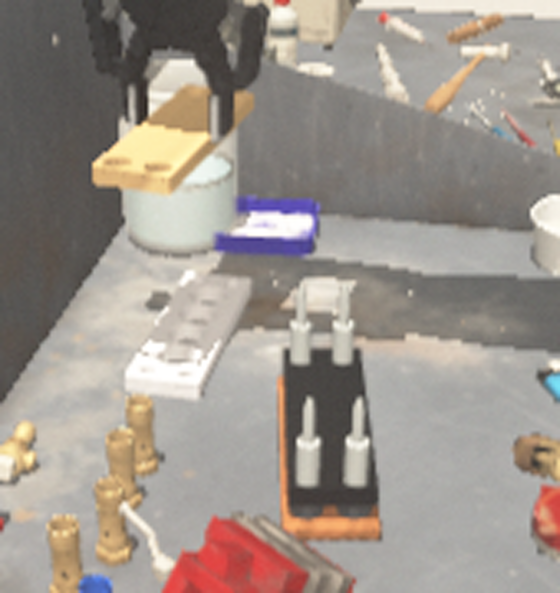

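The spacer is held and the aluminium deck was left in place. I'll carry it over the foot.

Call:
carry_out(series=[-1,0.07,-0.09,-0.0124,0,0,-0.05,-1,0.1552,-0.1881,-0.0124,0,0,-0.1,-1,0.1552,-0.1881,-0.0124,-0.0014,-0.0005,-0.1121,-1,0.1552,-0.1881,-0.0124,-0.0014,-0.0005,-0.1121])

```text
time_s: 12.02
eef_pos: [586.5, -27.7, 183.1]
ee_rot: [-2.17, -2.266, 0.005]
wrist_force: [-0.7, -0.4, -2.6]
opening: 0.676
```

Call:
carry_out(series=[-1,0.06,-0.056,0.04,0,0,-0.04,-1,0.12,-0.112,0.08,0,0,-0.07,-1,0.1777,-0.1693,0.12,0,0,-0.11,-1,0.1777,-0.1693,0.15,0,0,-0.11,-1,0.1777,-0.1693,0.15,0,0,-0.11,-1,0.1777,-0.1693,0.15,0,0,-0.11,-1,0.1777,-0.1693,0.15,0,0,-0.11])

```text
time_s: 12.6
eef_pos: [521.8, 37.6, 125.4]
ee_rot: [1.983, 2.435, 0.002]
wrist_force: [0.9, -0.1, -1.7]
opening: 0.681
```

```bash
python3 - <<'E'
from h import *
s=capture("side");r=cut_out("side","spacer");e=state()[1]
print(fit(plate(e[2]-11),{"side":r[0]["region"]},(e[0],e[1],.2)))
plan(((519.6,39,100),.205),((519.6,39,88),.205),((519.6,39,73),None))
E
```

```text
(array([5.22529e+02, 3.53214e+01, 1.94900e-01]), np.float64(0.058))
t 12.7 eef [521.8  37.5 125.9] open 0.674 F [ 0.5  0.3 -1.6]
[519.6  39.  100. ] -> [0.0047, -0.0048, 0.0647] [0.0019, 0.0005, -0.0008] rows 1
[519.6  39.   88. ] -> [0.0, 0.0, 0.03] [-0.0, 0.0, 0.0] rows 1
[519.6  39.   73. ] -> [0.0, 0.0, 0.0375] [0.0, 0.0, 0.0] rows 1
```

Call:
carry_out(series=[-1,0.0022,-0.0043,0.02,0.0019,0.0005,-0.0008,-1,0.0022,-0.0043,0.045,0.0019,0.0005,-0.0008,-1,0.0022,-0.0043,0.065,0.0019,0.0005,-0.0008,-1,0.0022,-0.0043,0.085,0.0019,0.0005,-0.0008,-1,0.0022,-0.0043,0.095,0.0019,0.0005,-0.0008,-1,0.0022,-0.0043,0.095,0.0019,0.0005,-0.0008,-1,0.0022,-0.0043,0.095,0.0019,0.0005,-0.0008])

```text
time_s: 13.28
eef_pos: [518.3, 38.7, 86.8]
ee_rot: [-1.98, -2.437, 0.003]
wrist_force: [0.2, 0.8, -2.4]
opening: 0.676
```

```bash
python3 chk.py g7 spacer 11
```

```text
t 13.38 eef [518.8  38.7  87.5] open 0.678 F [ 0.5  0.3 -1.6]Traceback (most recent call last):
  File "chk.py", line 10, in <module>
    if __name__=="__main__":chk(sys.argv[1],sys.argv[2],float(sys.argv[3]))
                            ~~~^^^^^^^^^^^^^^^^^^^^^^^^^^^^^^^^^^^^^^^^^^^^
  File "chk.py", line 5, in chk
    q,l=fit(plate(e[2]-off),{"side":r[0]["region"]},(e[0],e[1],.2));print(target,r[0]["score"],q,l)
                                    ~^^^
IndexError: list index out of range
```

Call:
carry_out(series=[-1,-0.0008,0.002,0.01,0,0,0,-1,-0.0008,0.002,0.02,0,0,0,-1,-0.0008,0.002,0.03,0,0,0,-1,-0.0008,0.002,0.036,0,0,0,-1,-0.0008,0.002,0.036,0,0,0,-1,-0.0008,0.002,0.036,0,0,0])

```text
time_s: 13.88
eef_pos: [519.1, 38.5, 72.6]
ee_rot: [-1.98, -2.437, 0.002]
wrist_force: [0.2, 0.8, -1.0]
opening: 0.676
```

Call:
carry_out(series=[-1,0,0,0.01,0,0,0,-1,0,0,0.025,0,0,0,-1,0,0,0.04,0,0,0,-1,0,0,0.05,0,0,0,-1,0,0,0.057,0,0,0,-1,0,0,0.061,0,0,0,-1,0,0,0.061,0,0,0])

```text
time_s: 14.47
eef_pos: [518.9, 38.5, 48.9]
ee_rot: [-1.98, -2.437, 0.003]
wrist_force: [-3.5, 0.1, 7.6]
opening: 0.675
```

```bash
python3 - <<'E'
from h import *
s=capture("side")
plan()
cv2.imwrite("pics/g7.png",cv2.resize(s[130:250,220:340,::-1],(590,590),interpolation=cv2.INTER_CUBIC))
E
```

```text
t 14.52 eef [518.9  38.5  48.9] open 0.673 F [-3.2  0.3  7.5]
```

View pics/g7.png

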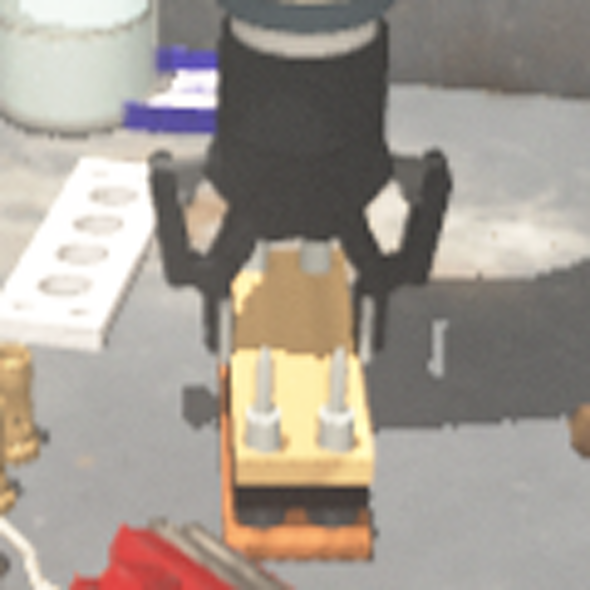

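The spacer is flat on the black deck, with the shanks standing out of it and a contact force of 7.5 N. I'll release, lift and measure the aluminium deck.

Call:
carry_out(series=[-1,0,0,0,0,0,0,0.2,0,0,0,0,0,0,1,0,0,0,0,0,0,1,0,0,0,0,0,0,1,0,0,0,0,0,0,1,0,0,0,0,0,0])

```text
time_s: 15.02
eef_pos: [519.5, 38.5, 48.4]
ee_rot: [-1.98, -2.437, 0.002]
wrist_force: [0.2, -0.6, -0.0]
opening: 0.997
```

Call:
carry_out(series=[1,0,0,-0.05,0,0,0,1,0,0,-0.15,0,0,0,1,0,0,-0.25,0,0,0,1,0,0,-0.35,0,0,0,1,0,0,-0.38,0,0,0,1,0,0,-0.38,0,0,0])

```text
time_s: 15.52
eef_pos: [522.1, 38.7, 204.6]
ee_rot: [1.978, 2.435, 0.007]
wrist_force: [0.7, 0.1, -0.0]
opening: 0.998
```

```bash
python3 - <<'E'
from h import *
t=capture("top");s=capture("side")
for n,im in(("top",t),("side",s)):
    r=cut_out(n,"upper_deck");print(n,[(round(c["score"],2),np.round(c["position"]),int(c["region"].sum())) for c in r[:2]])
    for B in(0,1): print(fit(plate(0,6,B),{n:r[0]["region"]},(658,-102,-.1)))
plan(((600,-40,200),.05))
E
```

```text
top []Traceback (most recent call last):
  File "<stdin>", line 5, in <module>
IndexError: list index out of range
```

```bash
python3 - <<'E'
from h import *
plan(((400,230,210),None))
E
```

```text
t 15.67 eef [518.8  38.5 199.5] open 1.0 F [ 0.8 -0.1 -0.5]
[400 230 210] -> [0.5295, -0.1927, -0.0253] [0.0, 0.0, 0.0] rows 6
```

Call:
carry_out(series=[1,0.53,-0.193,-0.0253,0,0,0,1,0.53,-0.193,-0.0253,0,0,0,1,0.53,-0.193,-0.0253,0,0,0,1,0.53,-0.193,-0.0253,0,0,0,1,0.53,-0.193,-0.0253,0,0,0,1,0.53,-0.193,-0.0253,0,0,0,1,0.53,-0.193,-0.0253,0,0,0])

```text
time_s: 16.25
eef_pos: [397.7, 232.2, 209.1]
ee_rot: [-1.974, -2.44, 0.007]
wrist_force: [0.3, 0.3, -0.7]
opening: 1.002
```

```bash
python3 - <<'E'
from h import *
t=capture("top");s=capture("side")
for n,im in(("top",t),("side",s)):
    r=cut_out(n,"upper_deck");print(n,[(round(c["score"],2),np.round(c["position"]),int(c["region"].sum())) for c in r[:2]])
    if r:
        for B in(0,1): print(fit(plate(0,6,B),{n:r[0]["region"]},(658,-102,-.1)))
    r=cut_out(n,"head1");print("heads",[(round(c["score"],2),np.round(c["position"],1).tolist(),int(c["region"].sum())) for c in r])
    for c in r:
        x,y=back(n,c["position"],35)[:2];print(" ",fit(HEAD,{n:c["region"]},(x,y,0),False))
m={"lower_deck":24,"spacer":38}
for k in m:
    r=cut_out("top",k);print(k,[(round(c["score"],2),np.round(c["position"]),int(c["region"].sum())) for c in r[:1]], fit(plate(m[k],9),{"top":r[0]["region"]},(519,40,.2)) if r else 0)
plan(((520,80,200),.05),((640,-60,150),-.12))
S=4;x0,y0=165,145;v=cv2.resize(t[y0:y0+135,x0:x0+200,::-1],None,fx=S,fy=S,interpolation=cv2.INTER_CUBIC);cv2.imwrite("pics/g8.png",v)
E
```

```text
top [(0.84, array([289., 172.]), 914)]
(array([ 6.553481e+02, -1.122595e+02, -1.850000e-02]), np.float64(0.445))
(array([ 6.548046e+02, -1.107558e+02, -2.440000e-02]), np.float64(0.181))
heads [(0.57, [210.8, 176.9], 64), (0.52, [177.6, 176.4], 37), (0.5, [193.8, 177.1], 41), (0.46, [225.2, 175.1], 66), (0.4, [194.3, 150.7], 60), (0.3, [139.3, 151.9], 1156)]
  (array([645.3835, 123.6228,   0.    ]), np.float64(0.178))
  (array([649.5143, 224.2029,   0.    ]), np.float64(1.061))
  (array([636.3726, 178.3621,   0.    ]), np.float64(0.788))
  (array([645.3355,  79.5265,   0.    ]), np.float64(0.113))
  (array([728.8861, 170.5061,   0.    ]), np.float64(0.304))
  (array([710.2001, 369.1393,   0.    ]), np.float64(0.924))
side [(0.69, array([238., 183.]), 915)]
(array([ 6.585224e+02, -1.135628e+02, -1.420000e-02]), np.float64(0.047))
(array([ 6.582316e+02, -1.138043e+02, -1.570000e-02]), np.float64(0.073))
heads [(0.67, [212.3, 237.9], 262), (0.65, [222.9, 212.3], 167), (0.58, [175.4, 234.2], 230), (0.52, [197.1, 248.9], 205), (0.47, [217.8, 218.0], 159), (0.42, [207.8, 257.1], 92)]
  (array([638.5733, 176.3475,   0.    ]), np.float64(0.102))
  (array([648.6361,  74.1316,   0.    ]), np.float64(0.291))
  (array([731.3139, 170.233 ,   0.    ]), np.float64(0.142))
  (array([658.9259, 211.2778,   0.    ]), np.float64(0.328))
  (array([651.4285, 113.5004,   0.    ]), np.float64(0.529))
  (array([636.8746, 220.9355,   0.    ]), np.float64(2.014))
lower_deck [] 0
spacer [(0.83, array([238., 219.]), 1332)] (array([5.180528e+02, 3.885270e+01, 2.135000e-01]), np.float64(0.079))
t 16.65 eef [401.  229.3 210.5] open 1.002 F [0.4 0.9 0.2]
[520  80 200] -> [-0.426, 0.2154, 0.0257] [-0.0015, 0.0, 0.1031] rows 5
[640 -60 150] -> [-0.3646, 0.2821, 0.125] [0.0, -0.0, 0.1133] rows 5
```

View pics/g8.png

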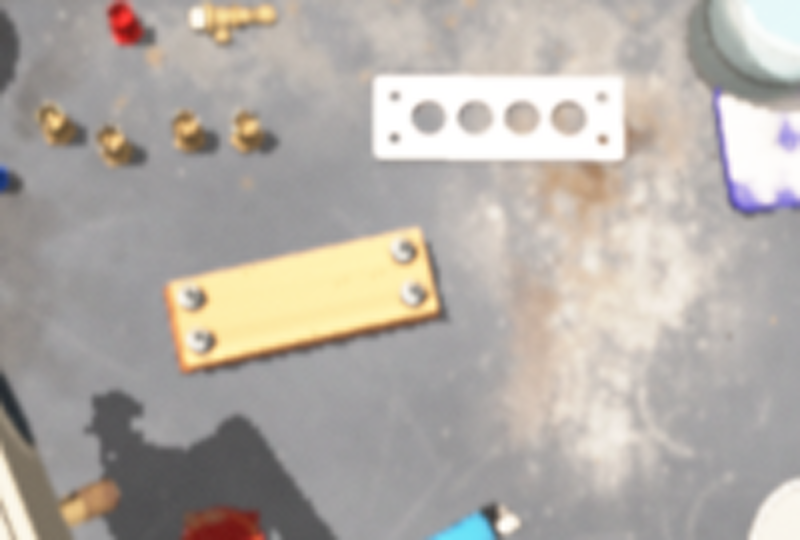

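Spacer is flat on the stack and the aluminium deck lies untouched, with its bores at crop (429..567,118). I'll measure it precisely from its bores.

```bash
python3 - <<'E'
from h import *
from scipy.optimize import least_squares
t=capture("top");r=cut_out("top","upper_deck")[0]["region"].astype(np.uint8)
S=8;x0,y0=250,155;g=cv2.cvtColor(t,cv2.COLOR_RGB2GRAY)[y0:y0+40,x0:x0+80];g=cv2.resize(g,None,fx=S,fy=S,interpolation=cv2.INTER_CUBIC)
n,l,st,c=cv2.connectedComponentsWithStats((g<205).astype(np.uint8))
b=[];
for i in range(1,n):
    if 1500<st[i,4]<6000: b.append((c[i]+.5)/S+[x0-.5,y0-.5]);print(b[-1].round(2),st[i,4])
w=(g>205).astype(np.uint8);cc=max(cv2.findContours(w,0,1)[0],key=cv2.contourArea)[:,0]
(cx,cy),_,_=cv2.minAreaRect(cc);print("rect centre",back("top",((cx+.5)/S+x0-.5,(cy+.5)/S+y0-.5),14).round(1), cv2.minAreaRect(cc)[1:])
W=np.array([back("top",p,7)[:2] for p in sorted(b,key=lambda p:p[0])]);print(W.round(1),W.mean(0),np.diff(W[:,1]))
d=W[0]-W[-1];print("yaw",np.arctan2(-d[0],d[1]))
# heads by brass colour
h=cv2.cvtColor(t,cv2.COLOR_RGB2HSV);m=((h[...,0]>8)&(h[...,0]<28)&(h[...,1]>90)&(h[...,2]>60)).astype(np.uint8);m[:165]=0;m[190:]=0;m[:,:165]=0;m[:,240:]=0
n,l,st,c=cv2.connectedComponentsWithStats(m)
for i in range(1,n):
    if st[i,4]>15:
        x,y=back("top",c[i],35)[:2];print(c[i].round(1),st[i,4],fit(HEAD,{"top":l==i},(x,y,0),False))
E
```

```text
[302.84 158.52] 5005
[271.55 173.84] 3307
[283.08 173.74] 3126
[306.6  173.87] 3367
[294.86 173.72] 3123
rect centre [ 669.4 -123.1   14. ] ((242.0, 574.0), 90.0)
[[ 659.1  -57. ]
 [ 658.9  -91.8]
 [ 658.4 -127.4]
 [ 705.2 -153.1]
 [ 657.4 -162.8]] [ 667.80567435 -118.44009431] [-34.83757727 -35.56945102 -25.7367559   -9.64241491]
yaw -0.01660644478061778
[178.6 176.2] 52 (array([651.6884, 221.3899,   0.    ]), np.float64(0.459))
[211.7 177.8] 48 (array([647.5556, 123.5014,   0.    ]), np.float64(0.499))
[226. 178.] 45 (array([643.8556,  80.2972,   0.    ]), np.float64(0.571))
[193.2 181.4] 46 (array([635.5677, 177.94  ,   0.    ]), np.float64(0.59))
```

```bash
python3 - <<'E'
from h import *
plan(((530,60,200),.09),((657,-110.3,90),-.017),((657,-110.3,30),None))
E
```

```text
t 16.75 eef [401.  229.6 210.7] open 1.001 F [1.4 0.5 0.6]
[530  60 200] -> [-0.4808, 0.2296, 0.0261] [-0.0013, -0.0001, 0.0766] rows 6
[ 657.  -110.3   90. ] -> [-0.4526, 0.2779, 0.275] [0.0, 0.0, 0.0713] rows 6
[ 657.  -110.3   30. ] -> [0.0, 0.0, 0.15] [0.0, 0.0, 0.0] rows 2
```

Call:
carry_out(series=[1,-0.48,0.23,0.0261,0,0,0.0766,1,-0.48,0.23,0.0261,0,0,0.0766,1,-0.48,0.23,0.0261,0,0,0.0766,1,-0.48,0.23,0.0261,0,0,0.0766,1,-0.48,0.23,0.0261,0,0,0.0766,1,-0.48,0.23,0.0261,0,0,0.0766,1,-0.48,0.23,0.0261,0,0,0.0766])

```text
time_s: 17.33
eef_pos: [531.3, 58.7, 199.9]
ee_rot: [-2.122, -2.315, 0.002]
wrist_force: [0.0, 0.8, -0.5]
opening: 0.999
```

Call:
carry_out(series=[1,-0.4526,0.278,0.2,0,0,0.0713,1,-0.4526,0.278,0.2,0,0,0.0713,1,-0.4526,0.278,0.2,0,0,0.0713,1,-0.4526,0.278,0.2,0,0,0.0713,1,-0.4526,0.278,0.275,0,0,0.0713,1,-0.4526,0.278,0.275,0,0,0.0713,1,-0.4526,0.278,0.275,0,0,0.0713,1,-0.4526,0.278,0.275,0,0,0.0713])

```text
time_s: 18.0
eef_pos: [655.6, -108.6, 87.9]
ee_rot: [-2.236, -2.199, 0.005]
wrist_force: [-0.6, -0.1, 1.0]
opening: 1.001
```

Call:
carry_out(series=[1,0,0,0.08,0,0,0,1,0,0,0.15,0,0,0,1,0,0,0.15,0,0,0,1,0,0,0.15,0,0,0,1,0,0,0.15,0,0,0])

```text
time_s: 18.42
eef_pos: [657.7, -108.0, 32.1]
ee_rot: [2.237, 2.205, -0.0]
wrist_force: [-0.1, -0.3, 0.3]
opening: 1.005
```

```bash
python3 - <<'E'
from h import *
capture("side");r=cut_out("side","upper_deck");print([(round(c["score"],2),np.round(c["position"]),int(c["region"].sum())) for c in r[:2]])
plan(((657,-110.3,8),-.017))
E
```

```text
[(0.68, array([236., 182.]), 829)]
t 18.52 eef [ 658.4 -108.6   32.6] open 1.001 F [-1.1  0.2 -0.6]
[ 657.  -110.3    8. ] -> [-0.0043, -0.0034, 0.0614] [0.0012, 0.0004, 0.0014] rows 1
```

Call:
carry_out(series=[1,-0.0043,-0.0034,0.03,0.0012,0,0.0014,1,-0.0043,-0.0034,0.062,0.0012,0,0.0014,1,-0.0043,-0.0034,0.062,0.0012,0,0.0014,1,-0.0043,-0.0034,0.062,0.0012,0,0.0014,1,-0.0043,-0.0034,0.062,0.0012,0,0.0014])

```text
time_s: 18.93
eef_pos: [655.2, -110.8, 4.6]
ee_rot: [-2.239, -2.199, 0.005]
wrist_force: [0.5, -1.0, 0.8]
opening: 0.999
```

Call:
carry_out(series=[0.5,0,0,0,0,0,0,-1,0,0,0,0,0,0,-1,0,0,0,0,0,0,-1,0,0,0,0,0,0,-1,0,0,0,0,0,0,-1,0,0,0,0,0,0,-1,0,0,0,0,0,0])

```text
time_s: 19.52
eef_pos: [656.1, -110.8, 5.9]
ee_rot: [-2.24, -2.201, 0.003]
wrist_force: [0.2, -0.0, 5.0]
opening: 0.681
```

Call:
carry_out(series=[-1,0,0,-0.02,0,0,0,-1,0,0,-0.08,0,0,0,-1,0,0,-0.18,0,0,0,-1,0,0,-0.28,0,0,0,-1,0,0,-0.38,0,0,0,-1,0,0,-0.43,0,0,0,-1,0,0,-0.43,0,0,0,-1,0,0,-0.43,0,0,0])

```text
time_s: 20.18
eef_pos: [656.3, -110.7, 178.3]
ee_rot: [-2.24, -2.201, 0.002]
wrist_force: [-1.2, 0.6, -2.5]
opening: 0.685
```

```bash
python3 - <<'E'
from h import *
plan(((590,-35,185),.1),((519.3,39.8,130),.205))
E
```

```text
t 20.18 eef [ 656.3 -110.7  178.3] open 0.685 F [-1.2  0.6 -2.5]
[590 -35 185] -> [0.1864, -0.1691, -0.0166] [-0.0011, 0.0002, -0.0784] rows 3
[519.3  39.8 130. ] -> [0.2037, -0.1572, 0.1375] [0.0, -0.0, -0.07] rows 3
```

Call:
carry_out(series=[-1,0.06,-0.055,-0.0166,0,0,-0.03,-1,0.13,-0.11,-0.0166,0,0,-0.05,-1,0.1864,-0.1691,-0.0166,-0.0011,0,-0.0784,-1,0.1864,-0.1691,-0.0166,-0.0011,0,-0.0784])

```text
time_s: 20.52
eef_pos: [583.0, -31.5, 180.6]
ee_rot: [-2.096, -2.326, 0.011]
wrist_force: [-0.2, -0.3, -2.8]
opening: 0.684
```

Call:
carry_out(series=[-1,0.07,-0.05,0.04,0,0,-0.03,-1,0.14,-0.1,0.08,0,0,-0.05,-1,0.2037,-0.1572,0.12,0,0,-0.07,-1,0.2037,-0.1572,0.1375,0,0,-0.07,-1,0.2037,-0.1572,0.1375,0,0,-0.07,-1,0.2037,-0.1572,0.1375,0,0,-0.07,-1,0.2037,-0.1572,0.1375,0,0,-0.07])

```text
time_s: 21.1
eef_pos: [519.8, 39.4, 128.9]
ee_rot: [-1.982, -2.435, 0.002]
wrist_force: [0.0, -0.3, -1.3]
opening: 0.679
```

```bash
python3 - <<'E'
from h import *
s=capture("side");r=cut_out("side","upper_deck");e=state()[1]
print(r[0]["score"],fit(plate(e[2]-6,6,True),{"side":r[0]["region"]},(e[0],e[1],.2)))
plan(((519.3,39.4,112),.207),((519.3,39.4,90),None))
E
```

```text
0.94 (array([5.20075e+02, 3.70202e+01, 1.76100e-01]), np.float64(0.111))
t 21.2 eef [520.1  39.2 129.4] open 0.683 F [ 0.5 -0.2 -2. ]
[519.3  39.4 112. ] -> [0.0008, -0.0018, 0.0435] [-0.0006, -0.0002, -0.0021] rows 1
[519.3  39.4  90. ] -> [0.0, -0.0, 0.055] [0.0, 0.0, 0.0] rows 1
```

Call:
carry_out(series=[-1,0.0008,-0.0018,0.02,-0.0006,0,-0.0021,-1,0.0008,-0.0018,0.04,-0.0006,0,-0.0021,-1,0.0008,-0.0018,0.055,-0.0006,0,-0.0021,-1,0.0008,-0.0018,0.066,-0.0006,0,-0.0021,-1,0.0008,-0.0018,0.07,-0.0006,0,-0.0021,-1,0.0008,-0.0018,0.07,-0.0006,0,-0.0021])

```text
time_s: 21.7
eef_pos: [517.8, 40.0, 100.4]
ee_rot: [-1.978, -2.439, 0.002]
wrist_force: [-0.1, -0.4, -2.9]
opening: 0.686
```

```bash
python3 - <<'E'
from h import *
s=capture("side");plan()
cv2.imwrite("pics/g9.png",cv2.resize(s[130:240,220:320,::-1],(540,594),interpolation=cv2.INTER_CUBIC))
E
```

```text
t 21.75 eef [518.   40.  100.8] open 0.685 F [ 0.3 -0.5 -1.7]
```

View pics/g9.png

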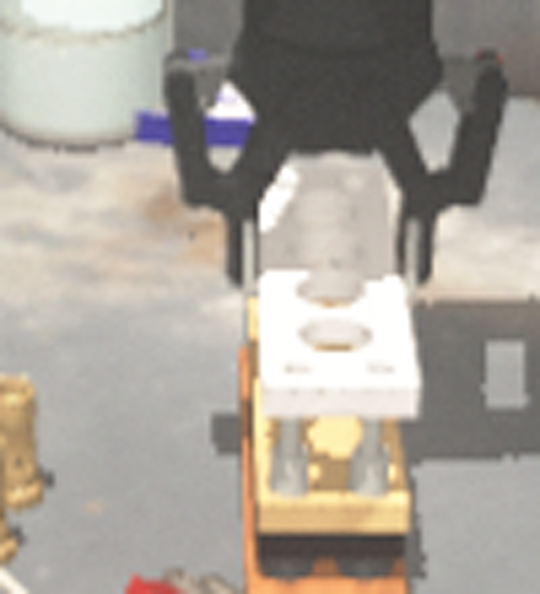

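The deck's holes line up with the pins within about 1–2 mm. I'll nudge +1 mm in x and lower onto the taper.

Call:
carry_out(series=[-1,-0.0008,0.002,0.008,0,0,0,-1,-0.0008,0.002,0.016,0,0,0,-1,-0.0008,0.002,0.024,0,0,0,-1,-0.0008,0.002,0.03,0,0,0,-1,-0.0008,0.002,0.03,0,0,0,-1,-0.0008,0.002,0.03,0,0,0])

```text
time_s: 22.25
eef_pos: [518.9, 39.9, 88.9]
ee_rot: [-1.978, -2.439, 0.001]
wrist_force: [0.6, 0.4, -2.4]
opening: 0.683
```

Call:
carry_out(series=[-1,0,0,0.01,0,0,0,-1,0,0,0.02,0,0,0,-1,0,0,0.03,0,0,0,-1,0,0,0.036,0,0,0,-1,0,0,0.039,0,0,0,-1,0,0,0.039,0,0,0])

```text
time_s: 22.75
eef_pos: [518.7, 39.9, 73.9]
ee_rot: [-1.978, -2.439, 0.002]
wrist_force: [-2.2, 0.3, 5.5]
opening: 0.68
```

Contact is at the expected shoulder height. Next I release, lift and move aside to look.

Call:
carry_out(series=[-1,0,0,0,0,0,0,0.2,0,0,0,0,0,0,1,0,0,0,0,0,0,1,0,0,0,0,0,0,1,0,0,0,0,0,0,1,0,0,0,0,0,0])

```text
time_s: 23.25
eef_pos: [519.2, 39.9, 73.5]
ee_rot: [-1.978, -2.439, 0.0]
wrist_force: [0.7, -0.7, -0.1]
opening: 1.003
```

Call:
carry_out(series=[1,0,0,-0.05,0,0,0,1,0,0,-0.15,0,0,0,1,0,0,-0.25,0,0,0,1,0,0,-0.31,0,0,0,1,0,0,-0.31,0,0,0,1,0,0,-0.31,0,0,0])

```text
time_s: 23.75
eef_pos: [520.2, 39.9, 199.1]
ee_rot: [1.978, 2.439, 0.003]
wrist_force: [-0.6, 0.2, 0.2]
opening: 0.998
```

Call:
carry_out(series=[1,0.53,-0.193,-0.0253,0,0,0,1,0.53,-0.193,-0.0253,0,0,0,1,0.53,-0.193,-0.0253,0,0,0,1,0.53,-0.193,-0.0253,0,0,0,1,0.53,-0.193,-0.0253,0,0,0,1,0.53,-0.193,-0.0253,0,0,0,1,0.53,-0.193,-0.0253,0,0,0])

```text
time_s: 24.33
eef_pos: [397.1, 233.4, 206.4]
ee_rot: [-1.972, -2.442, 0.005]
wrist_force: [-0.0, 0.4, 0.4]
opening: 0.998
```

```bash
python3 - <<'E'
from h import *
t=capture("top");s=capture("side")
r=cut_out("top","upper_deck")
if r: print("alu",fit(plate(68,4,True),{"top":r[0]["region"]},(519,40,.2)))
S=8;x0,y0=205,203;g=cv2.cvtColor(t,cv2.COLOR_RGB2GRAY)[y0:y0+34,x0:x0+68];g=cv2.resize(g,None,fx=S,fy=S,interpolation=cv2.INTER_CUBIC)
h=cv2.cvtColor(t,cv2.COLOR_RGB2HSV)[y0:y0+34,x0:x0+68,1];h=cv2.resize(h,None,fx=S,fy=S,interpolation=cv2.INTER_CUBIC)
n,l,st,c=cv2.connectedComponentsWithStats((h>60).astype(np.uint8));
for i in range(1,n):
    if 1000<st[i,4]<6000: p=(c[i]+.5)/S+[x0-.5,y0-.5];print("bore",p.round(1),st[i,4],back("top",p,75).round(1))
for k in HOLES[:0]:pass
print("expected bores",[place([[0,y,75]],519,40.5,.205)[0].round(1).tolist() for y in(-52.5,-17.5,17.5,52.5)])
V=[cv2.resize(t[135:235,165:285,::-1],(480,400),interpolation=cv2.INTER_CUBIC),cv2.resize(s[160:280,190:310,::-1],(320,400),interpolation=cv2.INTER_CUBIC)]
cv2.imwrite("pics/g10.png",np.hstack(V))
E
```

```text
alu (array([5.174827e+02, 4.059620e+01, 2.015000e-01]), np.float64(0.149))
bore [257.5 213.5] 3588 [530.7 -10.1  75. ]
bore [245.3 216.2] 3554 [523.3  24.4  75. ]
bore [233.2 218.9] 3598 [516.1  58.9  75. ]
bore [221.1 221.7] 3605 [508.8  93.2  75. ]
expected bores [[529.7, -10.9, 75.0], [522.6, 23.4, 75.0], [515.4, 57.6, 75.0], [508.3, 91.9, 75.0]]
```

View pics/g10.png

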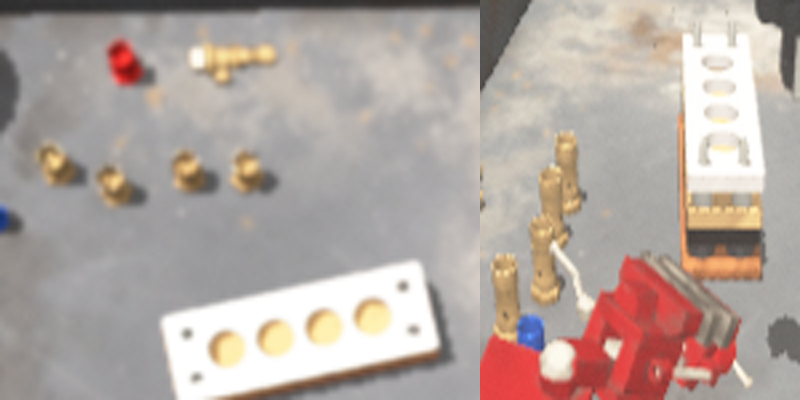

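The rack is assembled: the spacer shows through all four bores and the aluminium is level on the shoulders. Four brass heads remain at crop (57,163), (114,186), (188,170) and (247,170). Now I locate them precisely.

```bash
python3 - <<'E'
from h import *
t=capture("top")
for k in("head1",):
    r=tip_of("top",k);
    for c in r: print("tip",round(c["score"],2),np.round(c["position"],1),back("top",c["position"],0)[:2].round(1))
lab=cv2.cvtColor(t,cv2.COLOR_RGB2LAB).astype(int);m=((lab[...,2]>140)).astype(np.uint8);m[:165]=0;m[190:]=0;m[:,:165]=0;m[:,240:]=0
n,l,st,c=cv2.connectedComponentsWithStats(m)
for i in range(1,n):
    if st[i,4]>25:
        x,y=back("top",c[i],35)[:2];print(c[i].round(1),st[i,4],"cent",np.round((x,y),1),fit(HEAD,{"top":l==i},(x,y,0),False), sil("top",HEAD,(x,y,0)).sum())
for c in cut_out("top","head1"):
    x,y=back("top",c["position"],30)[:2];print("cut",round(c["score"],2),int(c["region"].sum()),fit(HEAD,{"top":c["region"]},(x,y,0),False))
E
```

```text
tip 0.64 [160.2 192.3] [608.7 281.2]
tip 0.63 [211.4 176.6] [654.9 125.7]
tip 0.44 [227.7 177.5] [651.3  76. ]
tip 0.39 [182.  176.4] [656.9 215.3]
tip 0.39 [195.5 151.1] [735.6 174.4]
tip 0.38 [194.7 178.9] [648.5 176.5]
[178.1 175.7] 69 cent [651.8 222. ] (array([654.3992, 223.7172,   0.    ]), np.float64(0.149)) 76.3125
[211.4 177.6] 63 cent [644.7 123.2] (array([647.6827, 124.3735,   0.    ]), np.float64(0.169)) 72.1875
[226.  177.7] 63 cent [643.6  79.7] (array([646.2345,  79.5912,   0.    ]), np.float64(0.177)) 71.375
[193.1 181.4] 64 cent [634.1 177.5] (array([636.899 , 179.3594,   0.    ]), np.float64(0.187)) 73.3125
cut 0.65 66 (array([645.2094,  79.4842,   0.    ]), np.float64(0.11))
cut 0.52 69 (array([636.1287, 179.1055,   0.    ]), np.float64(0.104))
cut 0.52 60 (array([653.184 , 221.4095,   0.    ]), np.float64(0.269))
cut 0.4 69 (array([647.6906, 123.5885,   0.    ]), np.float64(0.125))
cut 0.38 53 (array([616.9496, 273.6327,   0.    ]), np.float64(0.463))
```

```bash
python3 - <<'E'
from h import *
plan(((500,160,200),.203),((645.8,79.5,110),None),((645.8,79.5,42),None))
E
```

```text
t 24.63 eef [400.2 230.3 207.3] open 0.999 F [0.2 0.1 0.1]
[500 160 200] -> [-0.2232, 0.2083, 0.0178] [-0.0013, -0.0, 0.0024] rows 3
[645.8  79.5 110. ] -> [-0.2706, 0.3164, 0.225] [0.0, 0.0, 0.0] rows 5
[645.8  79.5  42. ] -> [-0.0, -0.0, 0.17] [0.0, 0.0, 0.0] rows 2
```

Call:
carry_out(series=[0.2,-0.494,0.525,0.03,-0.0013,0,0.0024,0.2,-0.494,0.525,0.03,-0.0013,0,0.0024,0.2,-0.494,0.525,0.03,-0.0013,0,0.0024,0.2,-0.494,0.525,0.05,-0.0013,0,0.0024,0.2,-0.494,0.525,0.1,-0.0013,0,0.0024,0.2,-0.494,0.525,0.15,-0.0013,0,0.0024,0.2,-0.494,0.525,0.2,-0.0013,0,0.0024,0.2,-0.494,0.525,0.243,-0.0013,0,0.0024])

```text
time_s: 25.3
eef_pos: [650.6, 77.6, 110.2]
ee_rot: [1.985, 2.429, 0.007]
wrist_force: [0.9, -0.2, -0.3]
opening: 0.598
```

Call:
carry_out(series=[0.2,0,0,0.02,0,0,0,0.2,0,0,0.02,0,0,0,0.2,0,0,0.02,0,0,0,0.2,0,0,0.02,0,0,0])

```text
time_s: 25.63
eef_pos: [646.1, 81.7, 103.8]
ee_rot: [1.982, 2.436, 0.003]
wrist_force: [0.6, -0.7, 1.4]
opening: 0.602
```

```bash
python3 - <<'E'
from h import *
plan(((645.8,79.5,42),.203))
E
```

```text
t 25.63 eef [646.1  81.7 103.8] open 0.602 F [ 0.6 -0.7  1.4]
[645.8  79.5  42. ] -> [-0.0054, -0.0022, 0.1546] [0.0016, -0.0003, 0.0011] rows 2
```

Straight down beside head D, then close, then lift.

Call:
carry_out(series=[0.2,-0.0054,-0.0022,0.05,0.0016,0,0,0.2,-0.0054,-0.0022,0.1,0.0016,0,0,0.2,-0.0054,-0.0022,0.14,0.0016,0,0,0.2,-0.0054,-0.0022,0.1546,0.0016,0,0,0.2,-0.0054,-0.0022,0.1546,0.0016,0,0,0.2,-0.0054,-0.0022,0.1546,0.0016,0,0])

```text
time_s: 26.13
eef_pos: [646.2, 79.7, 42.0]
ee_rot: [-1.982, -2.437, -0.001]
wrist_force: [0.3, 0.2, 0.7]
opening: 0.607
```

Call:
carry_out(series=[-0.2,0,0,0,0,0,0,-1,0,0,0,0,0,0,-1,0,0,0,0,0,0,-1,0,0,0,0,0,0,-1,0,0,0,0,0,0,-1,0,0,0,0,0,0,-1,0,0,0,0,0,0,-1,0,0,0,0,0,0], grip_force=40)

```text
time_s: 26.8
eef_pos: [646.5, 79.3, 41.9]
ee_rot: [1.983, 2.436, 0.001]
wrist_force: [-0.3, 0.8, 6.2]
opening: 0.203
```

Call:
carry_out(series=[-1,0,0,-0.03,0,0,0,-1,0,0,-0.1,0,0,0,-1,0,0,-0.2,0,0,0,-1,0,0,-0.28,0,0,0,-1,0,0,-0.33,0,0,0,-1,0,0,-0.33,0,0,0,-1,0,0,-0.33,0,0,0])

```text
time_s: 27.38
eef_pos: [646.6, 79.1, 174.6]
ee_rot: [1.982, 2.436, 0.002]
wrist_force: [-1.2, -0.5, -1.7]
opening: 0.208
```

```bash
python3 - <<'E'
from h import *
plan(((530.2,-10.5,170),.203),((530.2,-10.5,94),None))
E
```

```text
t 27.38 eef [646.6  79.1 174.6] open 0.208 F [-1.2 -0.5 -1.7]
[530.2 -10.5 170. ] -> [-0.1604, -0.3303, 0.0108] [0.0012, -0.0001, 0.001] rows 4
[530.2 -10.5  94. ] -> [-0.0, -0.0, 0.19] [0.0, 0.0, 0.0] rows 2
```

Call:
carry_out(series=[-1,-0.04,-0.083,0.0108,0.001,0,0.001,-1,-0.08,-0.166,0.0108,0.001,0,0.001,-1,-0.12,-0.25,0.0108,0.001,0,0.001,-1,-0.1604,-0.3303,0.0108,0.001,0,0.001,-1,-0.1604,-0.3303,0.05,0.001,0,0.001,-1,-0.1604,-0.3303,0.08,0.001,0,0.001,-1,-0.1604,-0.3303,0.08,0.001,0,0.001,-1,-0.1604,-0.3303,0.08,0.001,0,0.001])

```text
time_s: 28.05
eef_pos: [528.2, -10.6, 139.4]
ee_rot: [-1.982, -2.431, 0.006]
wrist_force: [-0.1, 0.0, 0.1]
opening: 0.203
```

```bash
python3 - <<'E'
from h import *
s=capture("side")
plan(((530.2,-10.5,94),.203))
cv2.imwrite("pics/g11.png",cv2.resize(s[130:240,210:330,::-1],(648,594),interpolation=cv2.INTER_CUBIC))
E
```

```text
t 28.1 eef [529.  -10.5 140. ] open 0.205 F [ 0.1  0.8 -1.4]
[530.2 -10.5  94. ] -> [-0.0008, 0.0034, 0.1151] [-0.0032, -0.0006, 0.0001] rows 2
```

View pics/g11.png

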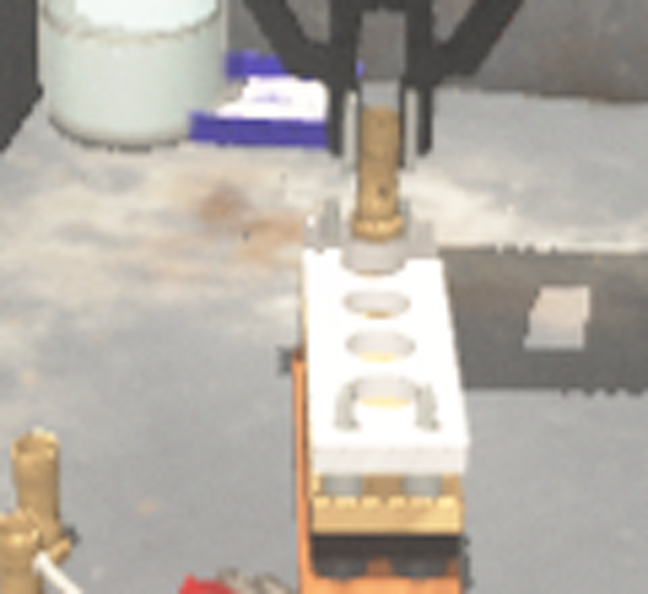

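Head held upright just above bore 1 (bore at (373,253), head foot at (378,232)). I'll insert it.

Call:
carry_out(series=[-1,-0.0006,0.0025,0.02,0,0,0,-1,-0.0006,0.0025,0.04,0,0,0,-1,-0.0006,0.0025,0.06,0,0,0,-1,-0.0006,0.0025,0.08,0,0,0,-1,-0.0006,0.0025,0.1,0,0,0,-1,-0.0006,0.0025,0.112,0,0,0,-1,-0.0006,0.0025,0.112,0,0,0,-1,-0.0006,0.0025,0.112,0,0,0])

```text
time_s: 28.77
eef_pos: [530.1, -10.6, 95.4]
ee_rot: [-1.983, -2.433, 0.004]
wrist_force: [-0.3, 0.6, -0.5]
opening: 0.209
```

Call:
carry_out(series=[-1,0,0,0.003,0,0,0,-0.3,0,0,0.003,0,0,0,0.1,0,0,0.003,0,0,0,0.1,0,0,0.003,0,0,0,0.1,0,0,0.003,0,0,0,0.1,0,0,-0.03,0,0,0,0.2,0,0,-0.12,0,0,0,0.2,0,0,-0.2,0,0,0])

```text
time_s: 29.43
eef_pos: [529.7, -10.5, 176.2]
ee_rot: [-1.982, -2.432, 0.006]
wrist_force: [1.5, 0.2, -0.9]
opening: 0.6
```

```bash
python3 - <<'E'
from h import *
plan(((646.5,124,106),.203))
E
```

```text
t 29.43 eef [529.7 -10.5 176.2] open 0.6 F [ 1.5  0.2 -0.9]
[646.5 124.  106. ] -> [0.2704, 0.3548, 0.1738] [-0.0037, -0.0008, -0.0] rows 5
```

Call:
carry_out(series=[0.2,0.27,0.355,0,0,0,0,0.2,0.27,0.355,0,0,0,0,0.2,0.27,0.355,0,0,0,0,0.2,0.27,0.355,0,-0.0037,0,0,0.2,0.27,0.355,0.08,-0.0037,0,0,0.2,0.27,0.355,0.174,-0.0037,0,0,0.2,0.27,0.355,0.174,-0.0037,0,0,0.2,0.27,0.355,0.174,-0.0037,0,0])

```text
time_s: 30.1
eef_pos: [645.6, 123.6, 103.9]
ee_rot: [-1.983, -2.433, 0.003]
wrist_force: [0.4, 0.0, 0.0]
opening: 0.6
```

Call:
carry_out(series=[0.2,0,0,0,0,0,0,0.2,0,0,0,0,0,0])

```text
time_s: 30.27
eef_pos: [648.9, 123.5, 108.4]
ee_rot: [1.984, 2.432, 0.007]
wrist_force: [-0.2, -0.2, -0.3]
opening: 0.599
```

```bash
python3 - <<'E'
from h import *
capture("side");capture("top")
for n in M: print(n,[(round(c["score"],2),np.round(c["position"]).tolist(),int(c["region"].sum())) for c in cut_out(n,"head1")])
plan(((646.5,124,42),.203))
E
```

```text
side [(0.68, [217.0, 222.0], 110), (0.66, [278.0, 174.0], 94), (0.62, [199.0, 249.0], 225), (0.48, [212.0, 238.0], 237), (0.48, [173.0, 232.0], 237), (0.4, [209.0, 259.0], 96), (0.4, [282.0, 240.0], 369)]
top [(0.72, [264.0, 215.0], 530), (0.65, [160.0, 190.0], 47), (0.65, [140.0, 151.0], 1073), (0.55, [257.0, 213.0], 63)]
t 30.47 eef [648.5 123.6 107.8] open 0.598 F [ 0.2 -0.1  1.2]
[646.5 124.   42. ] -> [0.002, -0.0056, 0.1644] [0.0035, -0.0003, -0.0004] rows 2
```

Head D stands in bore 1 (top image (257,213), side image (278,174)). Now head C.

Call:
carry_out(series=[0.2,0.002,-0.005,0.05,0.0035,0,0,0.2,0.002,-0.005,0.1,0.0035,0,0,0.2,0.002,-0.005,0.14,0.0035,0,0,0.2,0.002,-0.005,0.1644,0.0035,0,0,0.2,0.002,-0.005,0.1644,0.0035,0,0,0.2,0.002,-0.005,0.1644,0.0035,0,0])

```text
time_s: 30.97
eef_pos: [645.8, 124.2, 40.4]
ee_rot: [-1.984, -2.433, 0.003]
wrist_force: [0.6, 0.2, 0.1]
opening: 0.598
```

Call:
carry_out(series=[-0.2,0,0,0,0,0,0,-1,0,0,0,0,0,0,-1,0,0,0,0,0,0,-1,0,0,0,0,0,0,-1,0,0,0,0,0,0,-1,0,0,0,0,0,0,-1,0,0,0,0,0,0,-1,0,0,0,0,0,0])

```text
time_s: 31.63
eef_pos: [646.6, 124.4, 41.4]
ee_rot: [-1.984, -2.435, 0.0]
wrist_force: [-1.2, -0.5, 6.3]
opening: 0.209
```

Call:
carry_out(series=[-1,0,0,-0.03,0,0,0,-1,0,0,-0.1,0,0,0,-1,0,0,-0.2,0,0,0,-1,0,0,-0.28,0,0,0,-1,0,0,-0.33,0,0,0,-1,0,0,-0.33,0,0,0,-1,0,0,-0.33,0,0,0])

```text
time_s: 32.22
eef_pos: [646.7, 124.4, 174.1]
ee_rot: [-1.985, -2.435, -0.001]
wrist_force: [-0.1, -0.2, -1.3]
opening: 0.207
```

```bash
python3 - <<'E'
from h import *
plan(((523,23.9,172),.203))
E
```

```text
t 32.22 eef [646.7 124.4 174.1] open 0.207 F [-0.1 -0.2 -1.3]
[523.   23.9 172. ] -> [-0.1838, -0.3536, 0.0051] [0.0003, -0.0003, -0.0] rows 4
```

Call:
carry_out(series=[-1,-0.046,-0.088,0,0,0,0,-1,-0.092,-0.177,0,0,0,0,-1,-0.138,-0.265,0,0,0,0,-1,-0.1838,-0.3536,0,0,0,0,-1,-0.1838,-0.3536,0.04,0,0,0,-1,-0.1838,-0.3536,0.08,0,0,0,-1,-0.1838,-0.3536,0.08,0,0,0,-1,-0.1838,-0.3536,0.08,0,0,0])

```text
time_s: 32.88
eef_pos: [520.9, 23.7, 139.1]
ee_rot: [-1.982, -2.431, 0.007]
wrist_force: [0.6, 0.0, -1.0]
opening: 0.206
```

Call:
carry_out(series=[-1,0,0,0,0,0,0])

```text
time_s: 32.97
eef_pos: [522.3, 23.9, 140.2]
ee_rot: [-1.983, -2.433, 0.004]
wrist_force: [-0.1, 0.6, -0.8]
opening: 0.206
```

```bash
python3 - <<'E'
from h import *
plan(((523,23.9,94.5),.203))
E
```

```text
t 32.97 eef [522.3  23.9 140.2] open 0.206 F [-0.1  0.6 -0.8]
[523.   23.9  94.5] -> [-0.0005, 0.0022, 0.1142] [-0.0025, -0.0005, 0.0002] rows 2
```

Call:
carry_out(series=[-1,-0.0003,0.0015,0.02,0,0,0,-1,-0.0003,0.0015,0.04,0,0,0,-1,-0.0003,0.0015,0.06,0,0,0,-1,-0.0003,0.0015,0.08,0,0,0,-1,-0.0003,0.0015,0.1,0,0,0,-1,-0.0003,0.0015,0.115,0,0,0,-1,-0.0003,0.0015,0.115,0,0,0,-1,-0.0003,0.0015,0.115,0,0,0])

```text
time_s: 33.63
eef_pos: [522.6, 23.8, 93.9]
ee_rot: [-1.983, -2.433, 0.004]
wrist_force: [0.8, 0.7, -1.3]
opening: 0.204
```

Call:
carry_out(series=[-1,0,0,0.002,0,0,0,-0.3,0,0,0.002,0,0,0,0.1,0,0,0.002,0,0,0,0.1,0,0,0.002,0,0,0,0.1,0,0,0.002,0,0,0,0.1,0,0,-0.03,0,0,0,0.2,0,0,-0.12,0,0,0,0.2,0,0,-0.2,0,0,0])

```text
time_s: 34.3
eef_pos: [522.0, 23.7, 174.7]
ee_rot: [-1.982, -2.432, 0.006]
wrist_force: [0.4, 0.9, 0.2]
opening: 0.598
```

```bash
python3 - <<'E'
from h import *
plan(((636.5,179.2,106),.203))
E
```

```text
t 34.3 eef [522.   23.7 174.7] open 0.598 F [0.4 0.9 0.2]
[636.5 179.2 106. ] -> [0.3228, 0.3596, 0.1701] [-0.0037, -0.0007, -0.0] rows 5
```

Call:
carry_out(series=[0.2,0.323,0.36,0,0,0,0,0.2,0.323,0.36,0,0,0,0,0.2,0.323,0.36,0,0,0,0,0.2,0.323,0.36,0,-0.003,0,0,0.2,0.323,0.36,0,-0.003,0,0,0.2,0.323,0.36,0.08,-0.003,0,0,0.2,0.323,0.36,0.17,-0.003,0,0,0.2,0.323,0.36,0.17,-0.003,0,0])

```text
time_s: 34.97
eef_pos: [633.4, 178.8, 99.5]
ee_rot: [-1.98, -2.432, 0.011]
wrist_force: [-3.0, -0.7, -1.2]
opening: 0.596
```

Call:
carry_out(series=[0.2,0,0,0,0,0,0,0.2,0,0,0,0,0,0,0.2,0,0,0,0,0,0])

```text
time_s: 35.22
eef_pos: [639.2, 179.4, 108.6]
ee_rot: [1.984, 2.432, 0.007]
wrist_force: [-0.4, -0.0, 0.3]
opening: 0.6
```

```bash
python3 - <<'E'
from h import *
plan(((636.5,179.2,42),.203))
E
```

```text
t 35.22 eef [639.2 179.4 108.6] open 0.6 F [-0.4 -0.   0.3]
[636.5 179.2  42. ] -> [0.0008, -0.0076, 0.1664] [0.0035, -0.0005, -0.0003] rows 2
```

Call:
carry_out(series=[0.2,0.0008,-0.006,0.05,0.0035,0,0,0.2,0.0008,-0.006,0.1,0.0035,0,0,0.2,0.0008,-0.006,0.14,0.0035,0,0,0.2,0.0008,-0.006,0.165,0.0035,0,0,0.2,0.0008,-0.006,0.165,0.0035,0,0,0.2,0.0008,-0.006,0.165,0.0035,0,0])

```text
time_s: 35.72
eef_pos: [636.1, 179.2, 41.2]
ee_rot: [-1.984, -2.433, 0.002]
wrist_force: [0.4, -1.0, 0.6]
opening: 0.599
```

Call:
carry_out(series=[-0.2,0,0,0,0,0,0,-1,0,0,0,0,0,0,-1,0,0,0,0,0,0,-1,0,0,0,0,0,0,-1,0,0,0,0,0,0,-1,0,0,0,0,0,0,-1,0,0,0,0,0,0,-1,0,0,0,0,0,0])

```text
time_s: 36.38
eef_pos: [636.4, 179.5, 41.5]
ee_rot: [-1.984, -2.434, 0.001]
wrist_force: [0.4, -1.4, 6.3]
opening: 0.202
```

Call:
carry_out(series=[-1,0,0,-0.03,0,0,0,-1,0,0,-0.1,0,0,0,-1,0,0,-0.2,0,0,0,-1,0,0,-0.28,0,0,0,-1,0,0,-0.33,0,0,0,-1,0,0,-0.33,0,0,0,-1,0,0,-0.33,0,0,0])

```text
time_s: 36.97
eef_pos: [636.6, 179.4, 174.2]
ee_rot: [-1.984, -2.435, -0.0]
wrist_force: [0.3, -0.5, -1.6]
opening: 0.208
```

```bash
python3 - <<'E'
from h import *
plan(((515.7,58.2,172),.203))
E
```

```text
t 36.97 eef [636.6 179.4 174.2] open 0.208 F [ 0.3 -0.5 -1.6]
[515.7  58.2 172. ] -> [-0.2359, -0.3571, 0.0054] [-0.0002, -0.0004, 0.0] rows 5
```

Call:
carry_out(series=[-1,-0.059,-0.09,0,0,0,0,-1,-0.118,-0.179,0,0,0,0,-1,-0.177,-0.268,0,0,0,0,-1,-0.2359,-0.3571,0,0,0,0,-1,-0.2359,-0.3571,0.02,0,0,0,-1,-0.2359,-0.3571,0.08,0,0,0,-1,-0.2359,-0.3571,0.08,0,0,0,-1,-0.2359,-0.3571,0.08,0,0,0])

```text
time_s: 37.63
eef_pos: [513.3, 57.8, 139.0]
ee_rot: [-1.981, -2.43, 0.009]
wrist_force: [-0.2, 0.5, -0.3]
opening: 0.211
```

Call:
carry_out(series=[-1,0,0,0,0,0,0,-1,0,0,0,0,0,0])

```text
time_s: 37.8
eef_pos: [515.6, 58.4, 140.9]
ee_rot: [-1.983, -2.434, 0.003]
wrist_force: [0.7, -1.7, -0.4]
opening: 0.208
```

```bash
python3 - <<'E'
from h import *
plan(((515.7,58.2,94.5),.203))
E
```

```text
t 37.8 eef [515.6  58.4 140.9] open 0.208 F [ 0.7 -1.7 -0.4]
[515.7  58.2  94.5] -> [-0.0007, 0.0006, 0.1161] [-0.002, -0.0003, 0.0004] rows 2
```

Call:
carry_out(series=[-1,-0.0003,0.0003,0.02,0,0,0,-1,-0.0003,0.0003,0.04,0,0,0,-1,-0.0003,0.0003,0.06,0,0,0,-1,-0.0003,0.0003,0.08,0,0,0,-1,-0.0003,0.0003,0.1,0,0,0,-1,-0.0003,0.0003,0.116,0,0,0,-1,-0.0003,0.0003,0.116,0,0,0,-1,-0.0003,0.0003,0.116,0,0,0])

```text
time_s: 38.47
eef_pos: [514.9, 57.9, 93.6]
ee_rot: [-1.983, -2.433, 0.004]
wrist_force: [0.1, 0.6, -0.9]
opening: 0.206
```

Call:
carry_out(series=[-1,0,0,0.001,0,0,0,-0.3,0,0,0.001,0,0,0,0.1,0,0,0.001,0,0,0,0.1,0,0,0.001,0,0,0,0.1,0,0,0.001,0,0,0,0.1,0,0,-0.03,0,0,0,0.2,0,0,-0.12,0,0,0,0.2,0,0,-0.2,0,0,0])

```text
time_s: 39.13
eef_pos: [514.2, 57.8, 174.4]
ee_rot: [-1.982, -2.432, 0.007]
wrist_force: [1.5, -0.3, -0.2]
opening: 0.6
```

```bash
python3 - <<'E'
from h import *
plan(((653.7,222.5,106),.203))
E
```

```text
t 39.13 eef [514.2  57.8 174.4] open 0.6 F [ 1.5 -0.3 -0.2]
[653.7 222.5 106. ] -> [0.3327, 0.4256, 0.1685] [-0.0043, -0.0005, 0.0] rows 6
```

Call:
carry_out(series=[0.2,0.333,0.425,0,0,0,0,0.2,0.333,0.425,0,0,0,0,0.2,0.333,0.425,0,0,0,0,0.2,0.333,0.425,0,-0.003,0,0,0.2,0.333,0.425,0,-0.003,0,0,0.2,0.333,0.425,0.05,-0.003,0,0,0.2,0.333,0.425,0.15,-0.003,0,0,0.2,0.333,0.425,0.17,-0.003,0,0])

```text
time_s: 39.8
eef_pos: [651.6, 222.6, 100.1]
ee_rot: [-1.981, -2.433, 0.008]
wrist_force: [-1.9, -1.1, -1.7]
opening: 0.607
```

Call:
carry_out(series=[0.2,0,0,0,0,0,0,0.2,0,0,0,0,0,0,0.2,0,0,0,0,0,0,0.2,0,0,0,0,0,0])

```text
time_s: 40.13
eef_pos: [655.9, 222.6, 108.1]
ee_rot: [1.984, 2.433, 0.006]
wrist_force: [0.0, -0.1, -0.1]
opening: 0.599
```

```bash
python3 - <<'E'
from h import *
plan(((653.7,222.5,42),.203))
E
```

```text
t 40.13 eef [655.9 222.6 108.1] open 0.599 F [ 0.  -0.1 -0.1]
[653.7 222.5  42. ] -> [0.0007, -0.006, 0.1651] [0.0029, -0.0006, -0.0004] rows 2
```

Call:
carry_out(series=[0.2,0.0008,-0.005,0.05,0.003,0,0,0.2,0.0008,-0.005,0.1,0.003,0,0,0.2,0.0008,-0.005,0.14,0.003,0,0,0.2,0.0008,-0.005,0.164,0.003,0,0,0.2,0.0008,-0.005,0.164,0.003,0,0,0.2,0.0008,-0.005,0.164,0.003,0,0])

```text
time_s: 40.63
eef_pos: [652.8, 222.6, 40.2]
ee_rot: [-1.983, -2.433, 0.004]
wrist_force: [-0.4, 0.5, 0.5]
opening: 0.597
```

Call:
carry_out(series=[-0.2,0,0,0,0,0,0,-1,0,0,0,0,0,0,-1,0,0,0,0,0,0,-1,0,0,0,0,0,0,-1,0,0,0,0,0,0,-1,0,0,0,0,0,0,-1,0,0,0,0,0,0,-1,0,0,0,0,0,0])

```text
time_s: 41.3
eef_pos: [653.5, 222.9, 41.3]
ee_rot: [-1.984, -2.434, 0.001]
wrist_force: [-0.3, -0.4, 6.3]
opening: 0.208
```

Call:
carry_out(series=[-1,0,0,-0.03,0,0,0,-1,0,0,-0.1,0,0,0,-1,0,0,-0.2,0,0,0,-1,0,0,-0.28,0,0,0,-1,0,0,-0.33,0,0,0,-1,0,0,-0.33,0,0,0,-1,0,0,-0.33,0,0,0])

```text
time_s: 41.88
eef_pos: [653.7, 222.8, 174.0]
ee_rot: [-1.984, -2.434, -0.0]
wrist_force: [-0.2, 0.0, -2.3]
opening: 0.205
```

```bash
python3 - <<'E'
from h import *
plan(((508.5,92.5,172),.203))
E
```

```text
t 41.88 eef [653.7 222.8 174. ] open 0.205 F [-0.2  0.  -2.3]
[508.5  92.5 172. ] -> [-0.2459, -0.4212, 0.0051] [-0.0003, -0.0005, 0.0] rows 5
```

Call:
carry_out(series=[-1,-0.05,-0.084,0,0,0,0,-1,-0.1,-0.168,0,0,0,0,-1,-0.15,-0.252,0,0,0,0,-1,-0.2,-0.337,0,0,0,0,-1,-0.2459,-0.4212,0,0,0,0,-1,-0.2459,-0.4212,0.03,0,0,0,-1,-0.2459,-0.4212,0.08,0,0,0,-1,-0.2459,-0.4212,0.08,0,0,0])

```text
time_s: 42.55
eef_pos: [504.3, 91.3, 137.1]
ee_rot: [-1.981, -2.428, 0.012]
wrist_force: [-0.0, -0.3, -1.1]
opening: 0.205
```

Call:
carry_out(series=[-1,0,0,0,0,0,0,-1,0,0,0,0,0,0,-1,0,0,0,0,0,0])

```text
time_s: 42.8
eef_pos: [508.3, 92.6, 140.9]
ee_rot: [-1.983, -2.434, 0.003]
wrist_force: [-0.1, 0.4, -0.3]
opening: 0.209
```

```bash
python3 - <<'E'
from h import *
plan(((508.5,92.5,94.5),.203))
E
```

```text
t 42.8 eef [508.3  92.6 140.9] open 0.209 F [-0.1  0.4 -0.3]
[508.5  92.5  94.5] -> [-0.0005, 0.0009, 0.1159] [-0.0021, -0.0003, 0.0003] rows 2
```

Call:
carry_out(series=[-1,-0.0003,0.0005,0.02,0,0,0,-1,-0.0003,0.0005,0.04,0,0,0,-1,-0.0003,0.0005,0.06,0,0,0,-1,-0.0003,0.0005,0.08,0,0,0,-1,-0.0003,0.0005,0.1,0,0,0,-1,-0.0003,0.0005,0.116,0,0,0,-1,-0.0003,0.0005,0.116,0,0,0,-1,-0.0003,0.0005,0.116,0,0,0])

```text
time_s: 43.47
eef_pos: [507.6, 92.2, 93.5]
ee_rot: [-1.983, -2.433, 0.005]
wrist_force: [-0.8, 0.4, -1.1]
opening: 0.211
```

Inserted without contact. Next I release, lift and move aside for the final check.

Call:
carry_out(series=[-1,0,0,0.001,0,0,0,-0.3,0,0,0.001,0,0,0,0.1,0,0,0.001,0,0,0,0.1,0,0,0.001,0,0,0,0.1,0,0,0.001,0,0,0,0.1,0,0,-0.03,0,0,0,0.2,0,0,-0.12,0,0,0,0.2,0,0,-0.2,0,0,0])

```text
time_s: 44.13
eef_pos: [507.2, 92.1, 174.4]
ee_rot: [-1.982, -2.432, 0.007]
wrist_force: [0.8, 0.6, 0.2]
opening: 0.601
```

Call:
carry_out(series=[0.2,0.4,-0.15,-0.08,0,0,0,0.2,0.4,-0.15,-0.08,0,0,0,0.2,0.4,-0.15,-0.08,0,0,0,0.2,0.4,-0.15,-0.08,0,0,0,0.2,0.4,-0.15,-0.08,0,0,0,0.2,0.4,-0.15,-0.08,0,0,0,0.2,0.4,-0.15,-0.08,0,0,0,0.2,0.4,-0.15,-0.08,0,0,0])

```text
time_s: 44.8
eef_pos: [417.7, 236.1, 206.2]
ee_rot: [-1.984, -2.433, 0.004]
wrist_force: [0.8, -0.1, -0.1]
opening: 0.597
```

```bash
python3 - <<'E'
from h import *
t=capture("top");s=capture("side")
for n in M:
    for c in cut_out(n,"head1"):
        x,y=back(n,c["position"],82)[:2];print(n,round(c["score"],2),np.round(c["position"]),int(c["region"].sum()),np.round((x,y)))
plan()
V=[cv2.resize(t[130:240,165:285,::-1],(436,400),interpolation=cv2.INTER_CUBIC),cv2.resize(s[150:260,200:300,::-1],(364,400),interpolation=cv2.INTER_CUBIC)]
cv2.imwrite("pics/g12.png",np.hstack(V))
E
```

```text
side 0.65 [278. 185.] 75 [527.  23.]
side 0.55 [278. 172.] 43 [537. -43.]
side 0.52 [279. 178.] 64 [529. -12.]
side 0.52 [176. 231.] 241 [693. 238.]
side 0.47 [206. 259.] 61 [610. 305.]
top 0.66 [163. 191.] 75 [599. 258.]
top 0.57 [235. 219.] 59 [515.  52.]
top 0.56 [258. 213.] 38 [531. -12.]
top 0.44 [244. 216.] 52 [524.  28.]
top 0.43 [197. 150.] 51 [719. 162.]
top 0.41 [224. 222.] 44 [507.  85.]
t 45.0 eef [417.8 235.9 206.1] open 0.6 F [0.5 0.1 0.3]
```

View pics/g12.png

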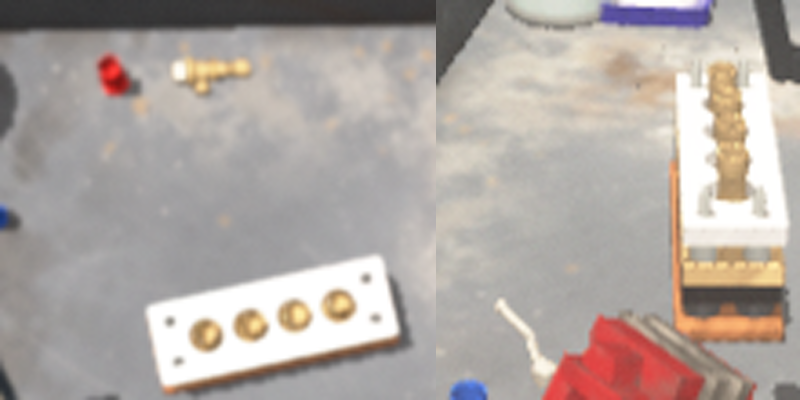

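All four heads stand in the four bores. The red and blue look-alikes and the needle valve are where they were. I'll hand in.

```bash
python3 -c "
from workcell import workorder
print(workorder.finish_job())"
```

```text
the job is handed in; nothing more can be done
None
```

The rack is assembled and handed in at about 45 s of the 210 s limit; the hand-in reports no verdict. The black deck, spacer and aluminium deck went onto the posts in that order, each let go before the next. All four brass heads on the bench then went through the four bores.

**Final images:** All four heads stand upright in the bores of the aluminium deck, which looks level on the shoulders. The red and blue look-alikes and the needle valve show no sign of having been moved. I did not measure the cup, needle valve or block again at the end. The arm was clear of everything, with wrist force near zero.

**Heights:**
- **Black deck:** I saw no clear contact force when it came down. I judged it seated from the tool height and a side picture.
- **Spacer and aluminium deck:** Both touched down with 5–8 N at the expected heights.
- **Heads:** They met no force on the way in and were released at about the expected height. I judged them to stand on the spacer by that and by eye.

**Disagreements:**
- **Cameras:** The side camera put things up to about 8 mm off the top camera in y, so I relied on the top camera and on contact.
- **Networks:** They often reported other objects as heads or missed parts, so I checked them against the pictures.
- **Pictures:** I viewed 16, two over the budget of 14.

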